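Pin the knock bar back into the knock box

TASK

The washed knock bar has been slid back into the knock box on the tamping bench and must be locked again: take the linchpin out of the wooden tool block, feel gently for the hole in the end of the bar without forcing it, and push the pin fully home. Then swing its sprung ring over the end of the bar until it snaps shut around it past the pin's tip, and leave everything else on the bench where it is.

Things in the scene. Friction and masses are not known exactly. Their poses are not given: they have to be found in the camera images.
- pin_head (a point): Centre of the steel linchpin's square head, 16 x 16 x 27 mm; below it an 18 mm round shoulder 3 mm thick, then a 10 mm shank 40 mm long. This point is 13.5 mm below the head's top and 16.5 mm above the shoulder's underside. z: tip to head; y: along the ring's hinge, 10.5 mm below this point; x: the way the open ring stands out. Flats face x and y. About 110 g. Starts upright in the tool block
- pin_tip (a point): Tip of the linchpin's shank, 40 mm below the shoulder's underside, 56.5 mm below pin_head; the last 3 mm taper from 10 to 7.6 mm wide. Axes as pin_head
- linchpin_ring (a joint): Ring angle: 0 open (level, along pin_head's x), 1.571 shut (hanging along the shank and round the bar, far side just past the tip). An over-centre spring holds it with about 0.12 N m at either stop, falling to none at 0.785, midway; pushed past there it snaps shut by itself. The ring cannot be shut before the pin is in: it would not pass the bar
- ring_far (a point): Far point of the ring's wire, 48 mm from the hinge; the ring is of 5 mm round steel wire, 55 mm wide outside. When open, it reaches 51 mm out from the pin's axis along pin_head's x. It starts open, 3 mm clear above the block's top
- knock_box: Open steel knock box, 150 (x) by 160 (y) by 110 mm high, fixed; origin at the centre of its underside, z up. A steel bar 22 mm wide, 20 mm high (rubber-sleeved inside the box) runs along y through both side walls, its top 106 mm above the bench, 4 mm below the rim. Its end beyond the -y wall has one upright 11.5 mm through hole; the end at +y has a round button and no hole
- bar_exit (a point): Point on the outer face of the knock box's -y wall, above the bar's middle line, level with the bar's top face; axes as knock_box. The bar is loose endways (18 mm of travel, drags at about 4 N) and lies anywhere in it: the hole is straight out from here along -y, its centre 14 to 32 mm away, and the bar ends 18 mm beyond the hole's centre
- tool_block: Walnut block 80 mm (x) by 110 mm (y) by 48 mm high, fixed; origin at the centre of its underside. The pin's hole is 28 mm off centre towards -y, the needle tool's 33 mm towards +y
- needle_tool: Bystander: wooden needle distributor, 24 mm thick and 80 mm long, standing in the tool block 37 mm above its top; origin at its lower end
- tamper: Bystander: chrome tamper, 58 mm base, 90 mm high, standing on its base; origin at its underside
- portafilter: Bystander: steel portafilter, 70 mm round head 34 mm high, black handle reaching 173 mm out along its -x; origin at the underside of the head
- cup_1: Bystander: white demitasse cup, 62 mm across, 55 mm high; origin at its underside, handle at its +y
- cup_2: Bystander: white demitasse cup like cup_1
- funnel: Bystander: brass dosing funnel, 76 mm across, 36 mm high; origin at its underside
- canister: Bystander: aluminium canister with knurled screw lid, 96 mm across, 139 mm high; origin at its underside
Things that resemble listed ones, but are neither listed nor needed, are in the scene too. There is more than one size of the knock_box; the one meant has the size given above.

How it is judged:
By the outcome, as a careful person would: the job done as asked, in the order asked, and still so for the second after the job is handed in, with the robot touching nothing.
It also fails if it takes over 72 s, if anything falls off the work surface, if the arm or the gripper's body presses on something with over 40 N, if the wrist force passes 120 N, or if a joint passes its speed limit or range.

ROBOT

A 6-joint arm with a two-finger parallel gripper is mounted at the origin on the work surface. World frame = base frame: x ahead of the robot, y to its left, z up, the work surface at z = 0. Lengths are in m, angles in rad, forces in N, time in s.
With the tool pointing down it reaches from about 0.375 to 0.975 m from the base axis. Payload 3.8 kg.
Tool frame: the origin (TCP) lies on the centre line of the jaws, within the pads' length; the fingertips stand 22 mm ahead of it and the grasp point (between the pads) lies 3 mm ahead of it; z points along the fingers, x is the direction in which the jaws open and shut, and the axes are right-handed (so a half turn about z gives the same grasp; the last joint's range is limited). The gripper opens to 85 mm and grips with 20 to 120 N. Pads are 22 mm wide; open, the fingers measure 114 mm over their backs; the gripper's body (76 mm by 85 mm) begins 54 mm behind the grasp point. The pads swing forward as they close: fully open they stand 13 mm farther back than shut.
Start: joints at [-1.271, 0.264, 1.604, -0, 1.274, -0.037], TCP at [0.223, -0.637, 0.253] pointing down, gripper open.
Joint ranges: [-2.63, 2.63], [-0.94, 2.18], [0.31, 2.57], [-1.31, 4.45], [0, 2.66], [-2.55, 2.55]. Speed limits (rad/s): [2.57, 2.57, 3.14, 3.14, 3.14, 3.14].

INTERFACE

Orientations are given as a rotation vector (axis times angle).
In Python, from workcell import bot, viewer gives the robot as it stands.
- The arm moves only by the tool move_arm, never from a script. Its argument "series" is text: rows parted by semicolons, each of 7 numbers parted by spaces: the turn, a rotation vector about the tool's x, y, z scaled (see below), then the shift along the tool's x, y, z scaled (see below), then the opening, from -1 (shut) to 1 (fully open). A call has exactly 8 rows; each row is the pose to reach, as a shift and turn from the pose commanded when the call began, along the tool's axes at that moment; what a row does not reach only later rows make up. The controller multiplies each number of a shift by 100 mm and each number of a turn by 120 degrees. A row lasts 1/10 s, in which the tool goes at most 50 mm and 8.59 degrees, less where a joint would pass 70% of its speed; a pose out of reach is approached as far as the arm can. A call with a number of a shift or a turn outside -1 to 1 is refused whole. A call with a gripper value outside its range is refused whole. The fingers move at their own pace and stop on an object; "squeeze" is the grip in N (left out, the last holds). Time passes only in rows, so rows that repeat a pose let the fingers close, or fill a call up. It gives the time, the measured TCP pose, the force and the opening at its end, in the units of the state.
- bot.read_state(): the state, without advancing time (a new reading comes with each control period).
- viewer.read_camera(name): name is "scene" or "top" or "wrist"; returns a dict with "pixels" (400x640x3 uint8, red, green, blue), "K" (3x3 intrinsics, pixels), "world_to_cam" (4x4, takes a point from world to camera coordinates); the wrist camera has in their place "mount" (4x4, takes a point from camera to tool coordinates, whose origin is the TCP and whose axes are the tool frame's). Camera axes: x right, y up, looking along -z (the intrinsics and any distortion apply to the point x, -y, -z); pixel columns grow to the right and rows downward; lengths in m; the calibration is good to about 2 mm. A picture is of the moment at which its call begins: read the wrist's pose just before it. There is no depth.
- bot.finish_job(): hands the job in, once; it reports no verdict.
The state is a dict: "time": time; "q": joint angles; "joint_vel": joint speeds; "joint_torque": joint torques, N m; "tool_pos": TCP position; "tcp_rot": TCP orientation; "wrist_force": force on the tool from outside, world axes, zero at the start; "torque": the same for the moment, N m; "width": opening from 0.0 (shut) to 1.0 (fully open).
Only numpy, scipy, OpenCV 4.12 (cv2) and the standard library are available. Lean on these libraries where they do the work, as an engineer would, in place of code of your own. Each camera call takes 0.05 s, during which the arm holds its last target.

## Working session

There is one attempt and no reset: what is moved stays moved. The work goes in short steps, Python scripts to look and compute and a tool call to move; the robot and the scene stay as the last step left them, time stands still between calls to the robot, and variables do not carry over. Pictures are saved under pics/ and viewed, and the job is handed in when it is done.

Besides the shell and the picture viewer there is one more tool, called after "Emit:" as a command line: name --argument value ..., lists and objects as JSON in quotes. move_arm: Moves the arm, as the interface text tells. Its arguments: {"type":"object","properties":{"series":{"type":"string"},"squeeze":{"type":"number"}},"required":["series"]}

```bash
ls; mkdir -p pics
python3 - <<'E'
from workcell import bot, viewer
import cv2
s=bot.read_state(); print(s)
for n in ["scene","top","wrist"]:
    d=viewer.read_camera(n); cv2.imwrite(f"pics/{n}0.png",d["pixels"][:,:,::-1])
    print(n,{k:v.tolist() if hasattr(v,'tolist') else v for k,v in d.items() if k!="pixels"})
E
```

```text
pics
{'time': 0.0, 'q': array([-1.27089831e+00,  2.64756038e-01,  1.60541436e+00, -3.29071973e-05,
        1.27371146e+00, -3.68951159e-02]), 'joint_vel': array([-1.47380717e-03, -6.61225872e-04,  1.21486209e-03,  6.09061507e-04,
       -1.25556858e-05, -1.49637556e-05]), 'joint_torque': array([ 1.73815744e-03, -5.15116954e+01, -3.67305923e+01,  4.96574285e-04,
        1.28057870e-02, -1.91541311e-06]), 'tool_pos': array([ 0.22284494, -0.63640614,  0.25193825]), 'tcp_rot': array([-2.56122862,  1.81689667,  0.00288291]), 'wrist_force': array([0.48168854, 0.67691656, 0.91306797]), 'torque': array([ 0.02190166,  0.02174079, -0.01771046]), 'width': 0.9999124059272432}
scene {'K': [[497.7537021691291, 0.0, 316.2280194836218], [0.0, 497.7537021691291, 199.82096083790339], [0.0, 0.0, 1.0]], 'world_to_cam': [[0.4047581205212298, 0.9142500421135523, 0.017824824472900812, -0.21347960177444142], [-0.504321657423503, 0.20692888836076143, 0.8383555934180854, 0.20432084328106986], [0.7627781654752137, -0.348320679341821, 0.5448322444726631, -1.5246855478254506], [0.0, 0.0, 0.0, 1.0]]}
top {'K': [[363.31074111219647, 0.0, 322.5524740567617], [0.0, 363.31074111219647, 198.21393339028236], [0.0, 0.0, 1.0]], 'world_to_cam': [[-0.005449458241219435, -0.9998425880258773, -0.0168849807400946, -0.0027447899681706757], [0.9991401545174838, -0.0061380797161241455, 0.041003360937575485, -0.5339069429390317], [-0.04110054787537253, -0.016647016162503893, 0.9990163271024303, -0.8289588489874817], [0.0, 0.0, 0.0, 1.0]]}
wrist {'K': [[300.97068632579794, 0.0, 318.03662492271974], [0.0, 300.97068632579794, 197.08910900306765], [0.0, 0.0, 1.0]], 'mount': [[0.9999994110974684, 0.0010598653340423557, -0.0002334313336922998, -0.0017467721034866157], [0.000938880108440019, -0.9527492099789544, -0.30375658246138126, -0.07767094686591734], [-0.0005443425904977554, 0.3037561844143254, -0.9527496439890139, -0.12006959439091214], [0.0, 0.0, 0.0, 1.0]]}
```

View pics/scene0.png

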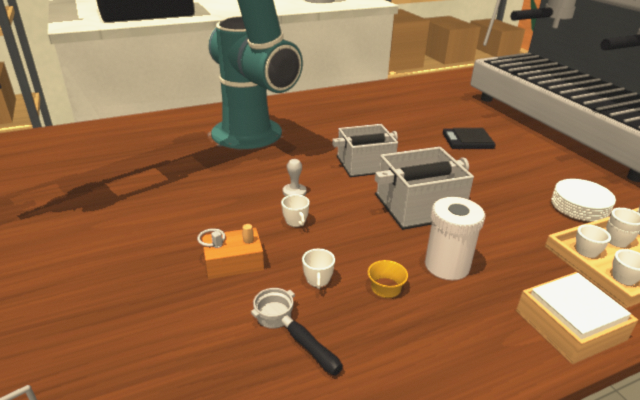

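View pics/top0.png

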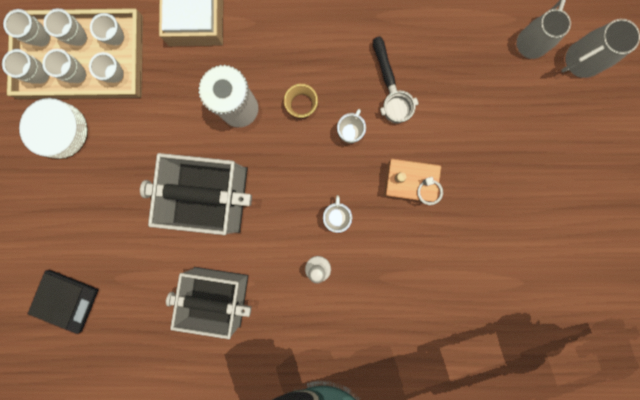

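View pics/wrist0.png

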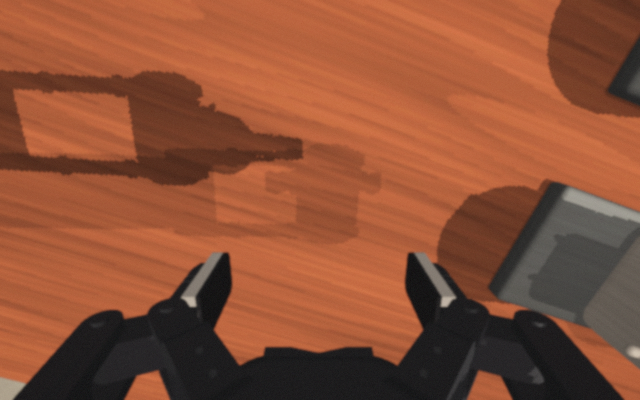

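```bash
cat > h.py <<'E'
import numpy as np, cv2
from scipy.spatial.transform import Rotation as R
from workcell import bot, viewer
def w2c(d,s=None):
    if 'world_to_cam' in d: return np.array(d['world_to_cam'])
    T=np.eye(4);T[:3,:3]=R.from_rotvec(s['tcp_rot']).as_matrix();T[:3,3]=s['tool_pos']
    return np.linalg.inv(T@np.array(d['mount']))
def proj(d,p,s=None):
    M=w2c(d,s);c=np.atleast_2d(p)@M[:3,:3].T+M[:3,3]
    K=np.array(d['K']);return np.c_[K[0,0]*c[:,0]/-c[:,2]+K[0,2],K[1,1]*-c[:,1]/-c[:,2]+K[1,2]]
def at_z(d,uv,z,s=None):
    M=w2c(d,s);K=np.array(d['K']);uv=np.atleast_2d(uv).astype(float)
    r=np.c_[(uv[:,0]-K[0,2])/K[0,0],-(uv[:,1]-K[1,2])/K[1,1],-np.ones(len(uv))]@M[:3,:3]
    o=-M[:3,:3].T@M[:3,3]; return o+r*((z-o[2])/r[:,2])[:,None]
def crop(im,x0,y0,x1,y1,f,name):
    cv2.imwrite(name,cv2.resize(im[y0:y1,x0:x1,::-1],None,fx=f,fy=f,interpolation=cv2.INTER_CUBIC))
E
python3 - <<'E'
from h import *
d=viewer.read_camera("top");im=d['pixels']
crop(im,370,145,470,220,8,"pics/t1.png")
crop(im,130,140,270,245,5,"pics/t2.png")
d=viewer.read_camera("scene");im=d['pixels']
crop(im,180,210,280,285,8,"pics/s1.png")
crop(im,360,140,480,230,6,"pics/s2.png")
E
```

```text
(no output)
```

View pics/t1.png

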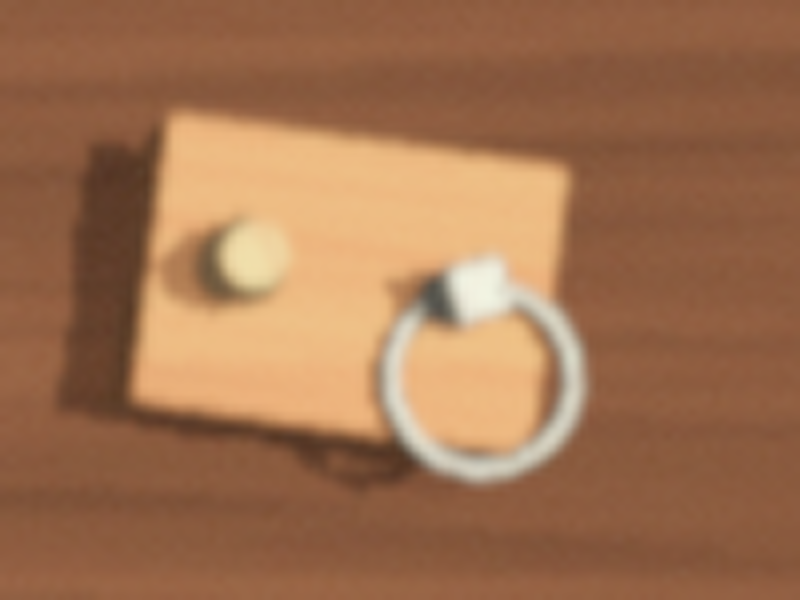

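View pics/t2.png

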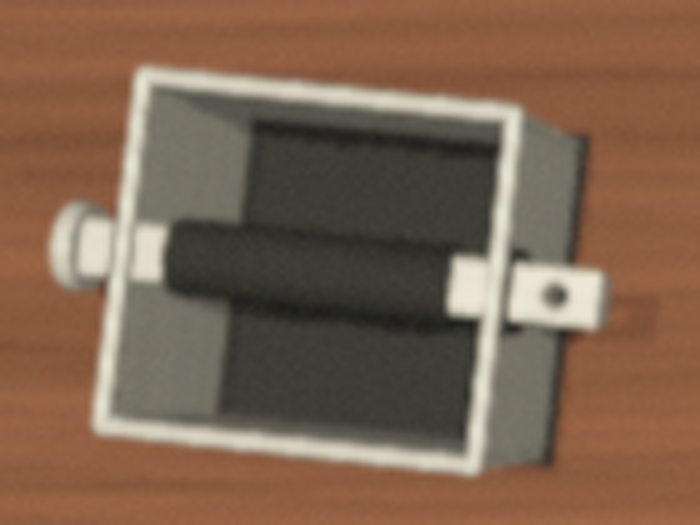

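View pics/s1.png

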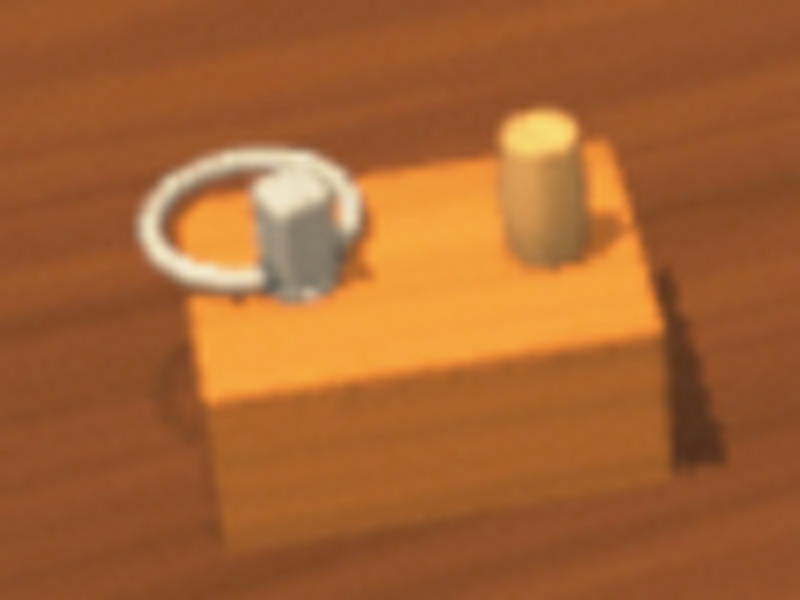

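View pics/s2.png

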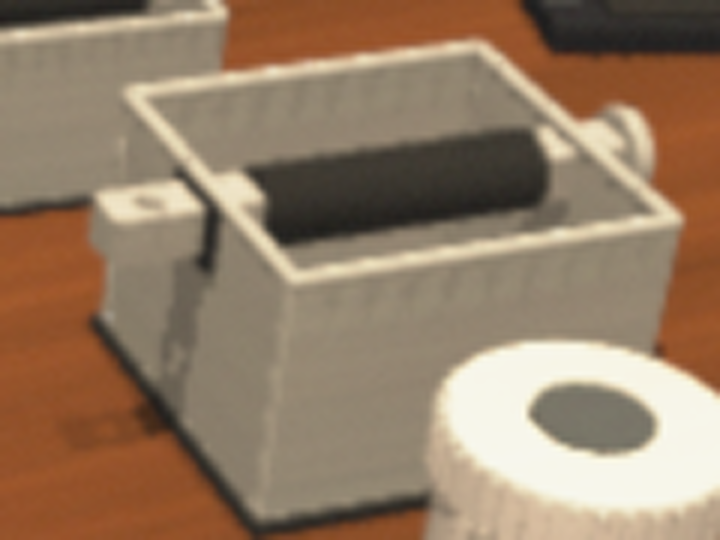

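```bash
cat > m1.py <<'E'
from h import *
np.set_printoptions(precision=4,suppress=True)
d=viewer.read_camera("top"); e=viewer.read_camera("scene")
T1=lambda p:np.array(p,float)/8+[370,145]-.44
T2=lambda p:np.array(p,float)/5+[130,140]-.4
S1=lambda p:np.array(p,float)/8+[180,210]-.44
S2=lambda p:np.array(p,float)/6+[360,140]-.42
def show(n,x): print(n,x[:,:].tolist() if 0 else x)
b=at_z(d,T1([(168,110),(570,163),(545,455),(130,403)]),.048); show("block",b); print("sides",np.linalg.norm(np.diff(b,axis=0),axis=1), b.mean(0))
show("head top",at_z(d,T1([(478,287)]),.078)); show("head top scene",at_z(e,S1([(293,190)]),.078))
show("ring far, ctr",at_z(d,T1([(483,470),(483,380)]),.054))
show("ring far scene",at_z(e,S1([(150,228)]),.054))
show("needle top",at_z(d,T1([(252,257)]),.085)); show("scene",at_z(e,S1([(541,132)]),.085))
c=at_z(d,T2([(142,70),(520,108),(478,472),(96,432)]),.110); show("box outer rim",c); print("sides",np.linalg.norm(np.diff(c,axis=0),axis=1),c.mean(0))
h=at_z(d,T2([(555,296)]),.106); show("hole",h); show("hole scene",at_z(e,S2([(153,203)]),.106))
c2=at_z(e,S2([(127,90),(295,278),(683,219),(480,42)]),.110); show("box rim scene",c2);print(np.linalg.norm(np.diff(c2,axis=0),axis=1),c2.mean(0))
show("bar end corners",at_z(d,T2([(606,270),(602,329)]),.106))
show("bar end corners sc",at_z(e,S2([(93,190),(107,222)]),.106))
E
python3 m1.py
```

```text
block [[ 0.6198 -0.1574  0.048 ]
 [ 0.6042 -0.2677  0.048 ]
 [ 0.5237 -0.2594  0.048 ]
 [ 0.5387 -0.1459  0.048 ]]
sides [0.1114 0.0809 0.1145] [ 0.5716 -0.2076  0.048 ]
head top [[ 0.5675 -0.2336  0.078 ]]
head top scene [[ 0.5685 -0.2324  0.078 ]]
ring far, ctr [[ 0.5195 -0.2407  0.054 ]
 [ 0.5441 -0.2412  0.054 ]]
ring far scene [[ 0.5382 -0.2632  0.054 ]]
needle top [[ 0.5752 -0.1726  0.085 ]]
scene [[ 0.5779 -0.1723  0.085 ]]
box outer rim [[0.6241 0.3319 0.11  ]
 [0.6071 0.175  0.11  ]
 [0.458  0.1915 0.11  ]
 [0.475  0.3489 0.11  ]]
sides [0.1578 0.15   0.1583] [0.541  0.2618 0.11  ]
hole [[0.5298 0.1612 0.106 ]]
hole scene [[0.5315 0.1655 0.106 ]]
box rim scene [[0.4554 0.1979 0.11  ]
 [0.6033 0.1814 0.11  ]
 [0.6222 0.3387 0.11  ]
 [0.4732 0.3546 0.11  ]]
[0.1488 0.1584 0.1498] [0.5385 0.2681 0.11  ]
bar end corners [[0.5404 0.1402 0.106 ]
 [0.5161 0.1418 0.106 ]]
bar end corners sc [[0.5144 0.1494 0.106 ]
 [0.5373 0.1424 0.106 ]]
```

Emit:
move_arm --series "0 0 0 -.07 -.12 0 0;0 0 0 -.14 -.24 0 0;0 0 0 -.21 -.36 0 0;0 0 0 -.28 -.48 0 0;0 0 0 -.35 -.6 0 0;0 0 0 -.42 -.72 0 0;0 0 0 -.49 -.84 0 0;0 0 0 -.56 -.96 0 0" --squeeze 40

```text
time: 1.15
tool_pos: [0.296, -0.5515, 0.2534]
tcp_rot: [2.562, -1.817, 0.0]
wrist_force: [-0.2, -0.3, 1.2]
width: 0.499
```

Emit:
move_arm --series "0 0 0 -.07 -.12 0 0;0 0 0 -.14 -.24 0 0;0 0 0 -.21 -.36 0 0;0 0 0 -.28 -.48 0 0;0 0 0 -.35 -.6 0 0;0 0 0 -.42 -.72 0 0;0 0 0 -.49 -.84 0 0;0 0 0 -.56 -.96 0 0"

```text
time: 1.95
tool_pos: [0.368, -0.467, 0.2533]
tcp_rot: [2.562, -1.818, 0.0]
wrist_force: [-0.8, -0.7, -0.6]
width: 0.5
```

Emit:
move_arm --series "0 0 0 -.07 -.12 0 0;0 0 0 -.14 -.24 0 0;0 0 0 -.21 -.36 0 0;0 0 0 -.28 -.48 0 0;0 0 0 -.35 -.6 0 0;0 0 0 -.42 -.72 0 0;0 0 0 -.49 -.84 0 0;0 0 0 -.56 -.96 0 0"

```text
time: 2.75
tool_pos: [0.4401, -0.3825, 0.2533]
tcp_rot: [-2.562, 1.818, -0.0]
wrist_force: [0.2, 0.2, -0.0]
width: 0.499
```

Emit:
move_arm --series "0 0 0 -.07 -.12 .06 0;0 0 0 -.14 -.24 .12 0;0 0 0 -.21 -.36 .18 0;0 0 0 -.28 -.48 .24 0;0 0 0 -.35 -.6 .3 0;0 0 0 -.42 -.72 .36 0;0 0 0 -.49 -.84 .42 0;0 0 0 -.56 -.96 .48 0"

```text
time: 3.55
tool_pos: [0.5122, -0.2979, 0.2047]
tcp_rot: [2.562, -1.818, -0.0]
wrist_force: [1.2, 0.1, 0.1]
width: 0.5
```

Emit:
move_arm --series "0 0 0 -.06 -.12 0 0;0 0 0 -.12 -.24 0 0;0 0 0 -.18 -.36 0 0;0 0 0 -.24 -.48 0 0;0 0 0 -.3 -.6 0 0;0 0 0 -.36 -.72 0 0;0 0 0 -.43 -.75 0 0;0 0 0 -.43 -.75 0 0"

```text
time: 4.35
tool_pos: [0.5682, -0.2323, 0.2051]
tcp_rot: [2.564, -1.816, -0.001]
wrist_force: [0.6, -0.9, 1.8]
width: 0.501
```

Run:
```python
from h import *
s=bot.read_state();d=viewer.read_camera("wrist");print(s['tool_pos'],s['tcp_rot'],s['width'])
np.save("w1.npy",np.r_[s['tool_pos'],s['tcp_rot']])
cv2.imwrite("pics/w1.png",d['pixels'][:,:,::-1]);np.save("w1im.npy",d['pixels'])
```

```text
[ 0.56816621 -0.23225033  0.20514843] [ 2.56351549e+00 -1.81600272e+00 -1.05214525e-03] 0.5010055099220555
```

View pics/w1.png

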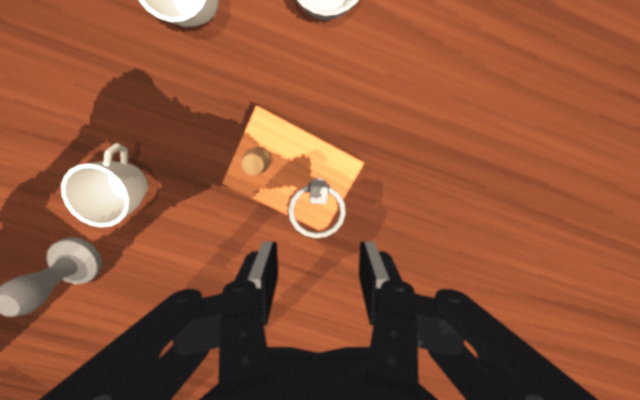

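Run:
```python
from h import *
im=np.load("w1im.npy"); crop(im,210,95,375,250,5,"pics/w1c.png")
```

```text
(no output)
```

View pics/w1c.png

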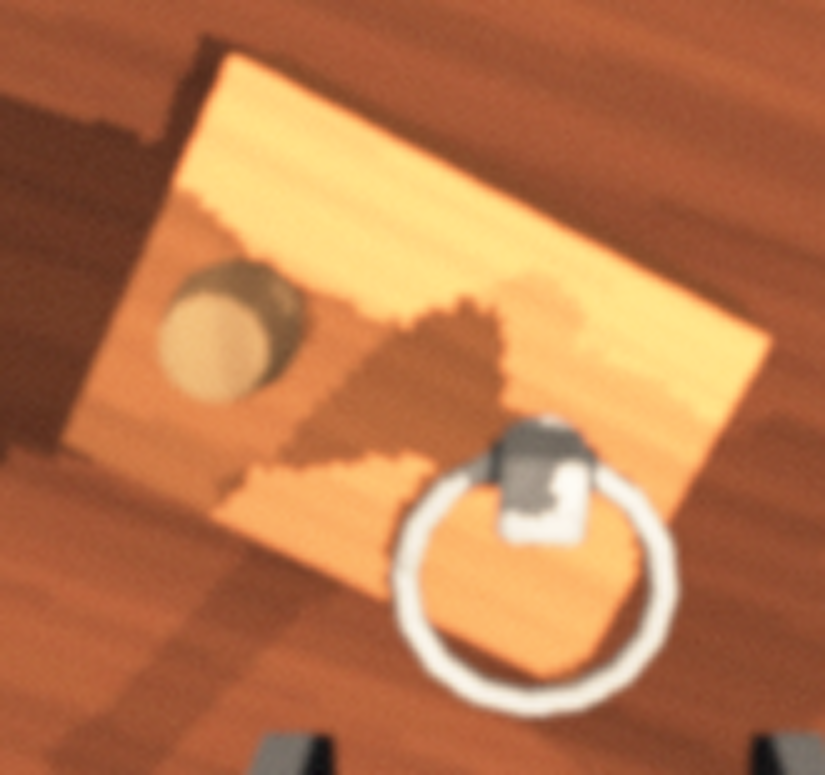

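Run:
```python
from h import *
np.set_printoptions(precision=4,suppress=True)
v=np.load("w1.npy");s={'tool_pos':v[:3],'tcp_rot':v[3:]};d=viewer.read_camera("wrist")
C=lambda p:np.array(p,float)/5+[210,95]-.4
h=at_z(d,C([(503,457),(592,457),(585,545),(500,541)]),.078,s);print(h,h.mean(0),np.linalg.norm(np.diff(h,axis=0),axis=1))
r=at_z(d,C([(535,703),(536,580),(400,578),(670,580)]),.054,s);print("ring",r)
b=at_z(d,C([(230,55),(770,340),(545,678),(65,440)]),.048,s);print(b,np.linalg.norm(np.diff(b,axis=0),axis=1),b.mean(0))
a=h.mean(0);print("dir",np.degrees(np.arctan2(*(r[1]-a)[[1,0]])))
Rm=R.from_rotvec(v[3:]).as_matrix();print("toolx ang",np.degrees(np.arctan2(Rm[1,0],Rm[0,0])))
for i,j in((0,1),(3,2)):print(np.degrees(np.arctan2(*(h[j]-h[i])[[1,0]])))
for i,j in((0,3),(1,2)):print(np.degrees(np.arctan2(*(h[j]-h[i])[[1,0]])))
```

```text
[[ 0.5736 -0.2214  0.078 ]
 [ 0.5786 -0.2357  0.078 ]
 [ 0.5633 -0.24    0.078 ]
 [ 0.5591 -0.2258  0.078 ]] [ 0.5687 -0.2307  0.078 ] [0.0152 0.0159 0.0148]
ring [[ 0.5215 -0.2452  0.054 ]
 [ 0.546  -0.2369  0.054 ]
 [ 0.5377 -0.2122  0.054 ]
 [ 0.5545 -0.2612  0.054 ]]
[[ 0.6191 -0.1542  0.048 ]
 [ 0.6033 -0.2631  0.048 ]
 [ 0.5247 -0.2462  0.048 ]
 [ 0.541  -0.1436  0.048 ]] [0.11   0.0804 0.1039] [ 0.572  -0.2018  0.048 ]
dir -164.75187340333764
toolx ang -70.6277685164756
-70.68171940271996
-73.52822240154688
-163.10613155493158
-164.4918507681313
```

Emit:
move_arm --series "0 0 .01 0 0 .12 0;0 0 .02 0 0 .24 0;0 0 .025 0 0 .36 0;0 0 .025 0 0 .48 0;0 0 .025 0 0 .6 0;0 0 .025 0 0 .72 0;0 0 .025 0 0 .8 0;0 0 .025 0 0 .8 0"

```text
time: 5.25
tool_pos: [0.567, -0.2329, 0.1233]
tcp_rot: [2.513, -1.884, -0.005]
wrist_force: [-0.3, -0.2, -0.0]
width: 0.498
```

```bash
cat > look.py <<'E'
import sys
from h import *
s=bot.read_state();n=sys.argv[1];d=viewer.read_camera("wrist");print(s['tool_pos'],s['tcp_rot'],s['width'],s['wrist_force'])
np.save(n+".npy",np.r_[s['tool_pos'],s['tcp_rot']]);np.save(n+"im.npy",d['pixels'])
x0,y0,x1,y1,f=map(int,sys.argv[2:7]);crop(d['pixels'],x0,y0,x1,y1,f,f"pics/{n}.png")
E
python3 look.py w2 220 150 420 350 4
```

```text
[ 0.56695296 -0.23289201  0.1233081 ] [ 2.51337566 -1.88370597 -0.00493932] 0.49809186758770024 [-0.2738516  -0.17627338 -0.03622592]
```

View pics/w2.png

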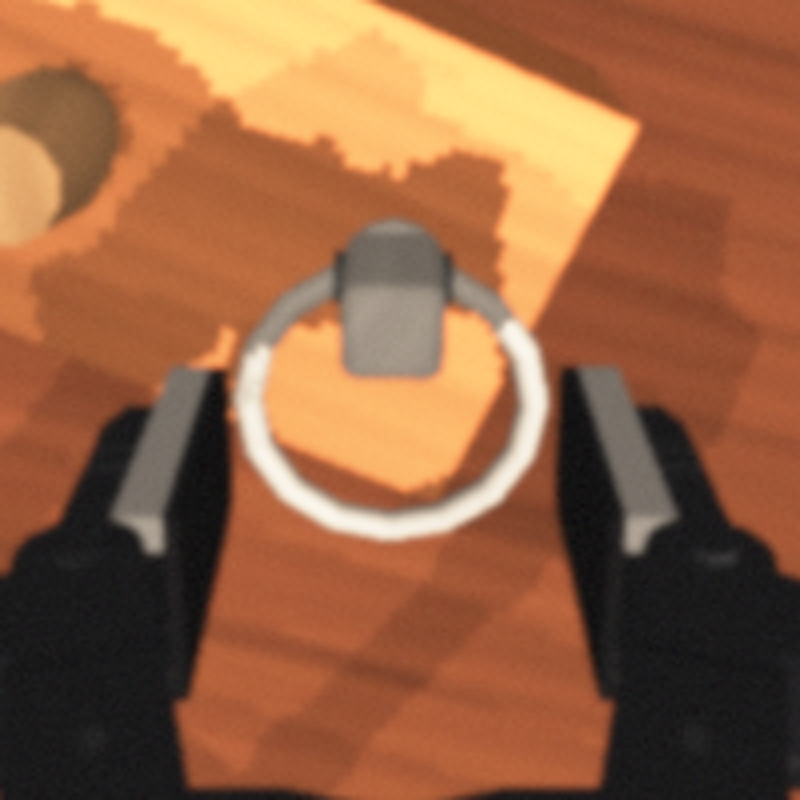

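Run:
```python
from h import *
np.set_printoptions(precision=4,suppress=True)
v=np.load("w2.npy");s={'tool_pos':v[:3],'tcp_rot':v[3:]};d=viewer.read_camera("wrist")
C=lambda p:np.array(p,float)/4+[220,150]-.4
h=at_z(d,C([(342,285),(444,285),(443,378),(344,378)]),.078,s);a=h.mean(0);print(h,a,np.linalg.norm(np.diff(h,axis=0),axis=1))
r=at_z(d,C([(392,528),(246,400),(539,400)]),.054,s);print("ring",r)
print("dir",np.degrees(np.arctan2(*(r[0]-a)[[1,0]])))
Rm=R.from_rotvec(v[3:]).as_matrix();print("tooly ang",np.degrees(np.arctan2(Rm[1,1],Rm[0,1])));print("offset in tool",Rm.T@(a-v[:3]))
```

```text
[[ 0.5739 -0.221   0.078 ]
 [ 0.5781 -0.2355  0.078 ]
 [ 0.5635 -0.2398  0.078 ]
 [ 0.5593 -0.2254  0.078 ]] [ 0.5687 -0.2304  0.078 ] [0.0151 0.0152 0.015 ]
ring [[ 0.5209 -0.2441  0.054 ]
 [ 0.5385 -0.2123  0.054 ]
 [ 0.5529 -0.2615  0.054 ]]
dir -164.07761290448298
tooly ang -163.7009534730639
offset in tool [-0.0018 -0.0025  0.0453]
```

Emit:
move_arm --series "0 0 0 -.01 -.01 .08 0;0 0 0 -.018 -.025 .16 0;0 0 0 -.018 -.025 .24 0;0 0 0 -.018 -.025 .31 0;0 0 0 -.018 -.025 .37 0;0 0 0 -.018 -.025 .42 0;0 0 0 -.018 -.025 .42 0;0 0 0 -.018 -.025 .42 0"

```text
time: 6.15
tool_pos: [0.5699, -0.231, 0.0832]
tcp_rot: [2.514, -1.884, -0.0]
wrist_force: [-0.3, -0.1, 0.6]
width: 0.503
```

```bash
python3 look.py w3 220 150 420 350 4
```

```text
[ 0.56992301 -0.23097552  0.08317849] [ 2.51381153e+00 -1.88420301e+00 -3.16886324e-04] 0.5034683746614296 [-0.32775047 -0.0584127   0.57134791]
```

View pics/w3.png

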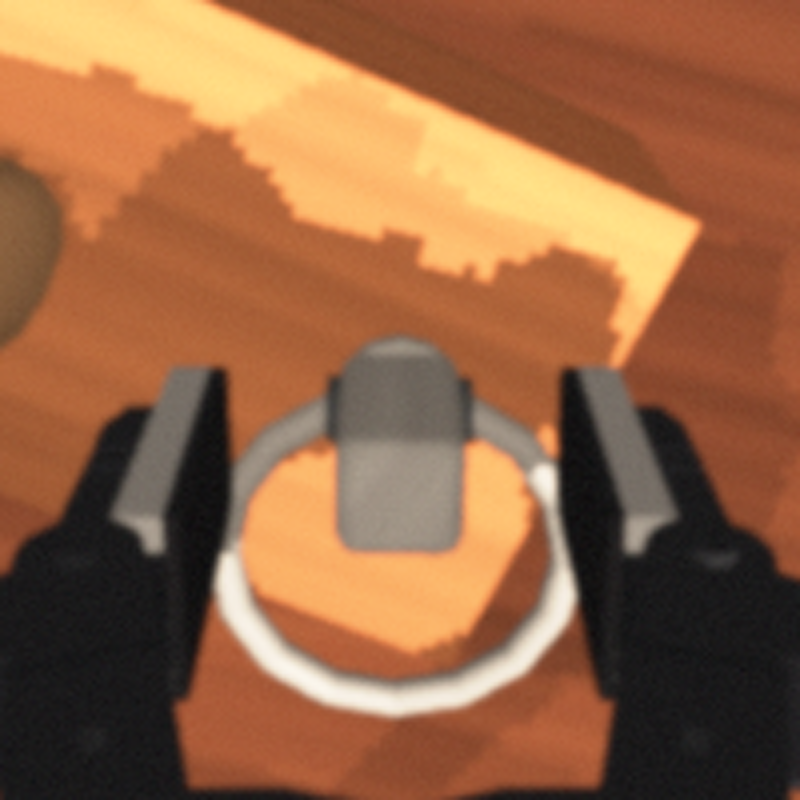

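Emit:
move_arm --series "0 0 0 .005 0 .02 -.3;0 0 0 .005 0 .02 -.6;0 0 0 .005 0 .02 -.7;0 0 0 .005 0 .02 -.8;0 0 0 .005 0 .02 -.9;0 0 0 .005 0 .02 -1;0 0 0 .005 0 .02 -1;0 0 0 .005 0 .02 -1" --squeeze 60

```text
time: 7.0
tool_pos: [0.5703, -0.2316, 0.0817]
tcp_rot: [-2.514, 1.884, -0.001]
wrist_force: [-0.1, -0.2, 2.7]
width: 0.168
```

```bash
python3 look.py w4 220 150 420 350 4
```

```text
[ 0.57032174 -0.23157701  0.08165449] [-2.51379081e+00  1.88408481e+00 -9.82564781e-04] 0.16756047526634757 [-0.07327898 -0.24964955  2.68982754]
```

View pics/w4.png

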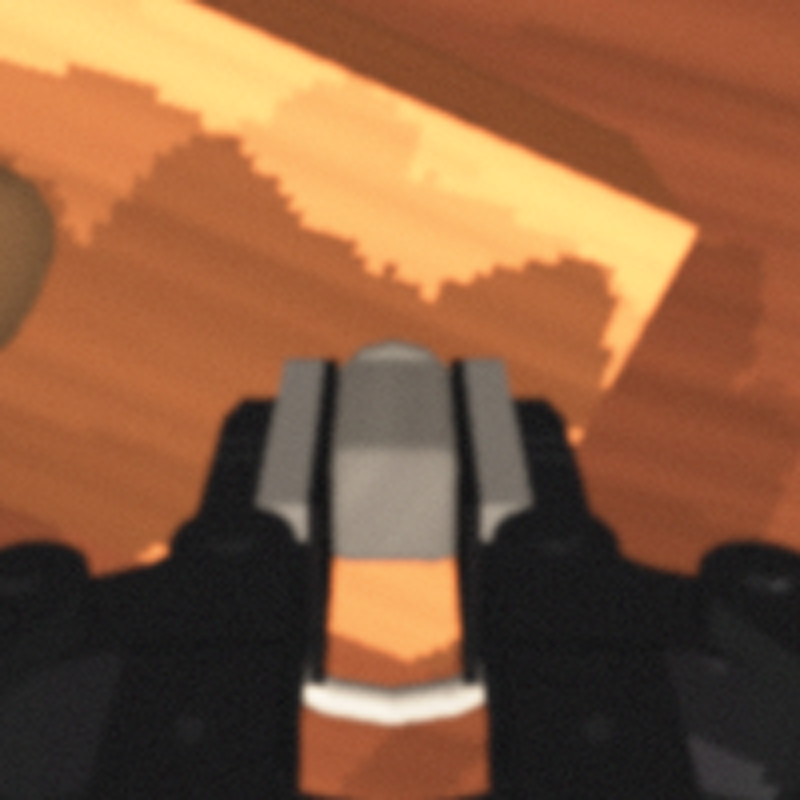

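Emit:
move_arm --series "0 0 0 0 0 -.06 -1;0 0 0 0 0 -.15 -1;0 0 0 0 0 -.27 -1;0 0 0 0 0 -.4 -1;0 0 0 0 0 -.55 -1;0 0 0 0 0 -.7 -1;0 0 0 0 0 -.85 -1;0 0 0 0 0 -1 -1"

```text
time: 7.85
tool_pos: [0.5701, -0.2314, 0.183]
tcp_rot: [-2.514, 1.884, -0.001]
wrist_force: [-0.2, -0.9, -1.7]
width: 0.167
```

```bash
python3 look.py w5 120 100 520 400 2
```

```text
[ 0.57014626 -0.23143963  0.18303229] [-2.51372844e+00  1.88404340e+00 -9.94621634e-04] 0.16680381642600114 [-0.21814098 -0.85299663 -1.67420457]
```

View pics/w5.png

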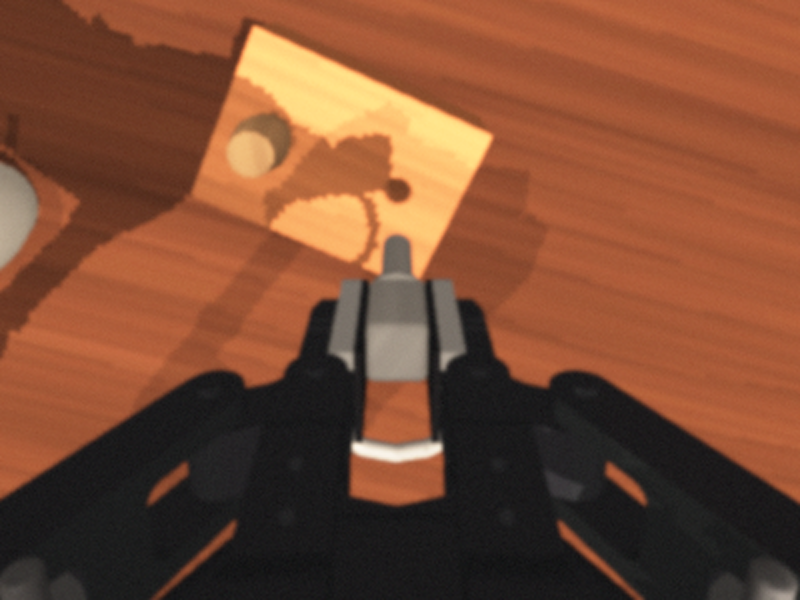

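Emit:
move_arm --series "0 0 0 -.08 -.01 -.1 -1;0 0 0 -.2 -.03 -.2 -1;0 0 0 -.33 -.05 -.3 -1;0 0 0 -.46 -.08 -.37 -1;0 0 0 -.59 -.11 -.37 -1;0 0 0 -.72 -.13 -.37 -1;0 0 0 -.85 -.16 -.37 -1;0 0 0 -.98 -.18 -.37 -1"

```text
time: 8.7
tool_pos: [0.5594, -0.1309, 0.2176]
tcp_rot: [2.514, -1.883, -0.002]
wrist_force: [-0.6, -0.3, -1.6]
width: 0.169
```

Emit:
move_arm --series "0 0 0 -.12 -.02 0 -1;0 0 0 -.24 -.04 0 -1;0 0 0 -.36 -.06 0 -1;0 0 0 -.48 -.08 0 -1;0 0 0 -.61 -.11 0 -1;0 0 0 -.73 -.13 0 -1;0 0 0 -.85 -.16 0 -1;0 0 0 -.98 -.18 0 -1"

```text
time: 9.5
tool_pos: [0.5497, -0.0322, 0.2183]
tcp_rot: [-2.514, 1.884, -0.0]
wrist_force: [0.1, 0.4, -0.4]
width: 0.17
```

Emit:
move_arm --series "0 0 0 -.12 -.02 0 -1;0 0 0 -.24 -.04 0 -1;0 0 0 -.36 -.06 0 -1;0 0 0 -.48 -.08 0 -1;0 0 0 -.61 -.11 0 -1;0 0 0 -.73 -.13 0 -1;0 0 0 -.85 -.16 0 -1;0 0 0 -.98 -.18 0 -1"

```text
time: 10.3
tool_pos: [0.5394, 0.0669, 0.2183]
tcp_rot: [-2.514, 1.884, -0.0]
wrist_force: [0.0, -0.1, -2.1]
width: 0.171
```

Emit:
move_arm --series "0 0 -.0702 -.12 -.02 0 -1;0 0 -.1404 -.24 -.04 0 -1;0 0 -.2106 -.36 -.06 0 -1;0 0 -.2808 -.48 -.08 0 -1;0 0 -.351 -.61 -.11 0 -1;0 0 -.4213 -.73 -.13 0 -1;0 0 -.4915 -.85 -.16 0 -1;0 0 -.5617 -.95 -.18 0 -1"

```text
time: 11.1
tool_pos: [0.5298, 0.1634, 0.2183]
tcp_rot: [-3.137, 0.163, -0.0]
wrist_force: [0.2, -0.8, -1.6]
width: 0.165
```

```bash
python3 look.py w6 120 100 520 400 2
```

```text
[0.529824   0.16338386 0.21829957] [-3.13720548e+00  1.62654092e-01 -6.18389637e-05] 0.16489236373028113 [ 0.18369949 -0.83604036 -1.60146845]
```

View pics/w6.png

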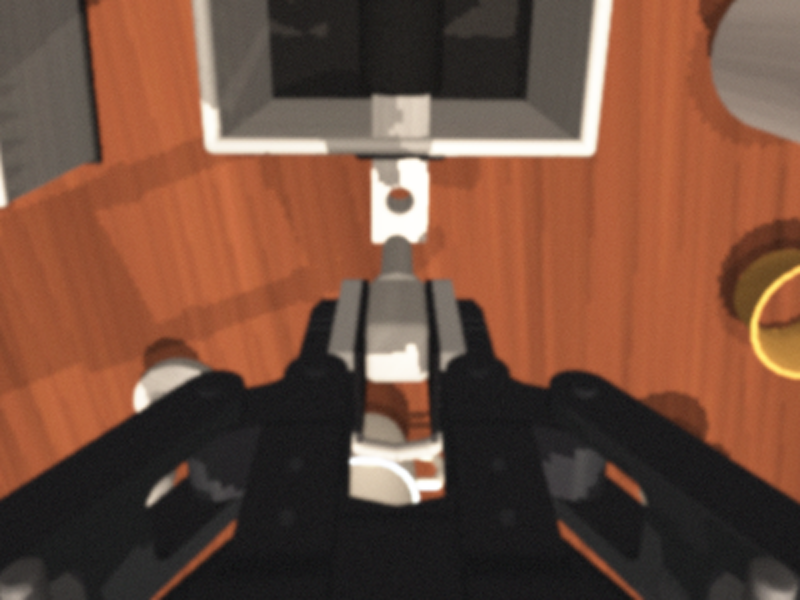

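Run:
```python
from h import *
im=np.load("w5im.npy"); crop(im,280,180,360,240,10,"pics/w5c.png")
im=np.load("w6im.npy"); crop(im,280,165,360,230,10,"pics/w6c.png")
```

```text
(no output)
```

View pics/w5c.png

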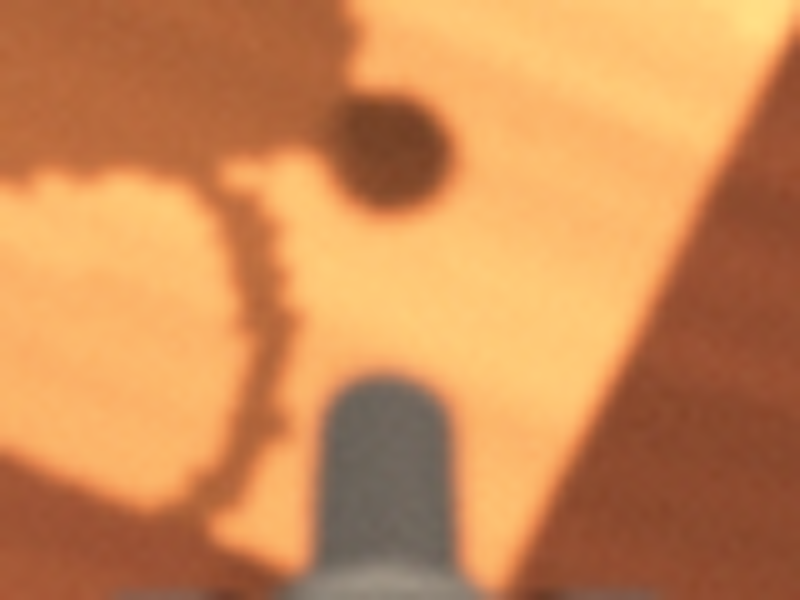

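View pics/w6c.png

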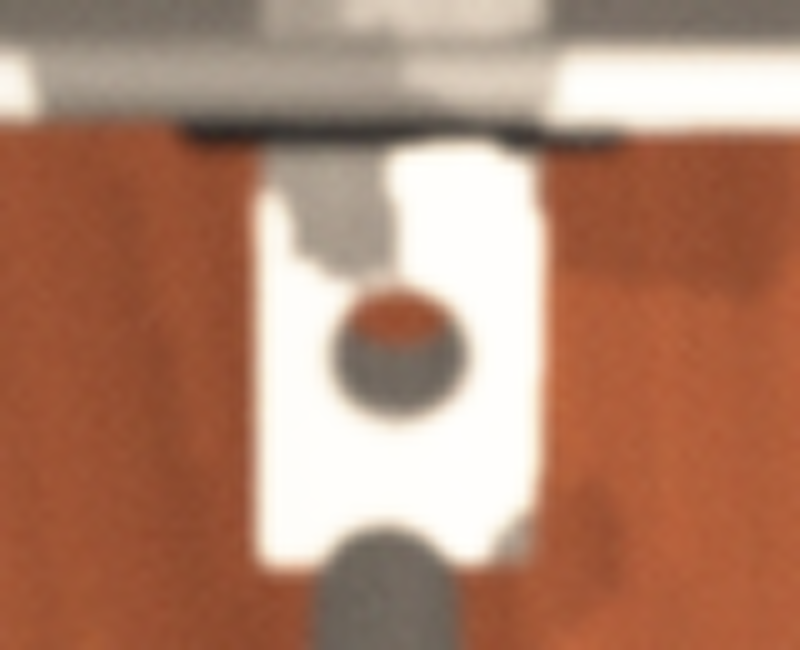

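Run:
```python
from h import *
np.set_printoptions(precision=4,suppress=True)
d=viewer.read_camera("wrist")
for n,uv,z in(("w5",(318.5,194.5),.048),("w6",(319.5,199.8),.106)):
    v=np.load(n+".npy");s={'tool_pos':v[:3],'tcp_rot':v[3:]}
    p=at_z(d,uv,z,s)[0];Rm=R.from_rotvec(v[3:]).as_matrix()
    print(n,p,Rm.T@(p-v[:3]))
    print("grip rel", Rm.T@(p-np.load("w4.npy")[:3]) if n=="w5" else "")
    # predicted tip
    t=v[:3]+Rm@[0.0,0,.0737]; print("tip px",proj(d,t,s))
v=np.load("w6.npy");s={'tool_pos':v[:3],'tcp_rot':v[3:]}
b=at_z(d,np.array([(205+15,150),(590-5,150)])/2.+[120,100],.11,s);print(b,np.degrees(np.arctan2(*(b[1]-b[0])[[1,0]])))
e=at_z(d,np.array([(258,450),(543,450),(400,568)])/10.+[280,165],.106,s);print("bar edges",e,np.linalg.norm(e[1]-e[0]))
```

```text
w5 [ 0.5703 -0.231   0.048 ] [-0.0004 -0.0002  0.135 ]
grip rel [-0.0006 -0.0002  0.0337]
tip px [[319.2615 221.0234]]
w6 [0.5305 0.1661 0.106 ] [ 0.0004 -0.0028  0.1123]
grip rel 
tip px [[319.2615 221.0234]]
[[0.4634 0.1949 0.11  ]
 [0.6047 0.1801 0.11  ]] -5.993662467624759
bar edges [[0.5184 0.1585 0.106 ]
 [0.5417 0.1561 0.106 ]
 [0.5289 0.1469 0.106 ]] 0.023419901231696075
```

Emit:
move_arm --series "0 0 0 .004 -.01 .05 -1;0 0 0 .009 -.02 .1 -1;0 0 0 .009 -.029 .15 -1;0 0 0 .009 -.029 .2 -1;0 0 0 .009 -.029 .25 -1;0 0 0 .009 -.029 .3 -1;0 0 0 .009 -.029 .33 -1;0 0 0 .009 -.029 .33 -1"

```text
time: 12.0
tool_pos: [0.5308, 0.1647, 0.1846]
tcp_rot: [3.136, -0.173, -0.002]
wrist_force: [0.7, -0.4, -1.5]
width: 0.17
```

```bash
python3 look.py w7 270 165 370 240 8
python3 - <<'E'
from h import *
d=viewer.read_camera("scene"); crop(d['pixels'],350,130,450,205,8,"pics/s7.png")
E
```

```text
[0.53081852 0.16474216 0.18455498] [ 3.13646628e+00 -1.72860736e-01 -1.85265595e-03] 0.16979644471113664 [ 0.68419437 -0.39363661 -1.53411736]
```

View pics/w7.png

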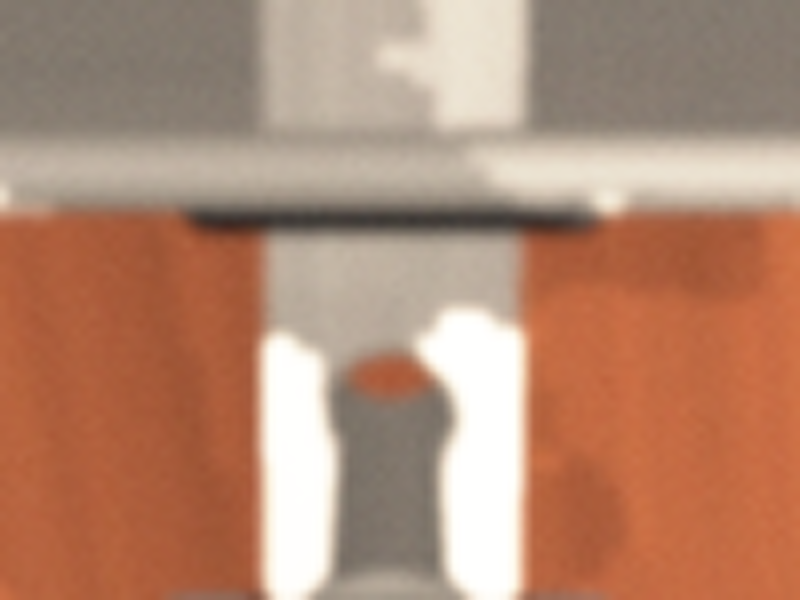

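View pics/s7.png

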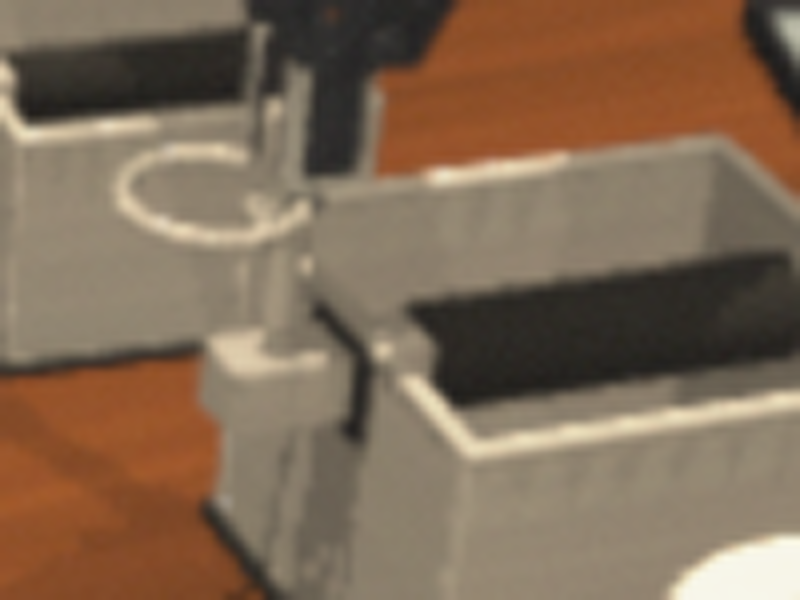

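```bash
python3 look.py w8 270 165 370 240 8
python3 - <<'E'
from h import *
for n in("w7","w8"):
    v=np.load(n+".npy");s={'tool_pos':v[:3],'tcp_rot':v[3:]};d=viewer.read_camera("wrist")
    Rm=R.from_rotvec(v[3:]).as_matrix()
    p=at_z(d,np.array([(392,412)])/8.+[270-.44,165-.44],.106,s)[0];print(p,Rm.T@(p-v[:3]))
    for z in(.0737,.0787):print(proj(d,v[:3]+Rm@[0,0,z],s), proj(d,v[:3]+Rm@[0,-.0038,z],s))
E
```

```text
[0.53129058 0.16490718 0.18529505] [-3.13682188e+00  1.72758751e-01 -4.63977000e-05] 0.172887243141783 [-0.68592556  0.71773684 -1.12995211]
[0.53042893 0.16654558 0.106     ] [-0.00049448 -0.00178349  0.07855484]
[[319.28754402 221.01018511]] [[319.28933949 215.89445008]]
[[319.25777201 218.33179293]] [[319.25936508 213.31623396]]
[0.53096689 0.16644805 0.106     ] [-0.00049321 -0.00149452  0.07929507]
[[319.28759143 221.01008628]] [[319.28938777 215.89435217]]
[[319.25781798 218.33169564]] [[319.2594119  213.31613755]]
```

View pics/w8.png

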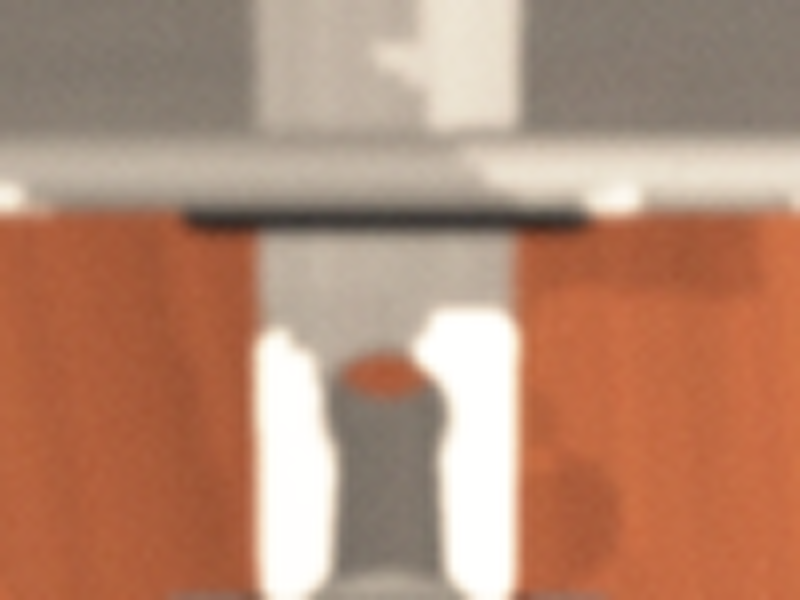

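Emit:
move_arm --series "0 0 0 -.003 -.01 0 -1;0 0 0 -.003 -.018 .01 -1;0 0 0 -.003 -.018 .02 -1;0 0 0 -.003 -.018 .03 -1;0 0 0 -.003 -.018 .04 -1;0 0 0 -.003 -.018 .05 -1;0 0 0 -.003 -.018 .06 -1;0 0 0 -.003 -.018 .065 -1"

```text
time: 13.05
tool_pos: [0.5311, 0.1667, 0.1786]
tcp_rot: [3.137, -0.173, -0.0]
wrist_force: [0.1, -0.2, -0.9]
width: 0.17
```

```bash
python3 look.py w9 270 165 370 240 8
```

```text
[0.5310583  0.16669845 0.17859887] [ 3.13676884e+00 -1.72570779e-01 -3.55174978e-04] 0.1695173808374466 [ 0.11825482 -0.24385347 -0.89183177]
```

View pics/w9.png

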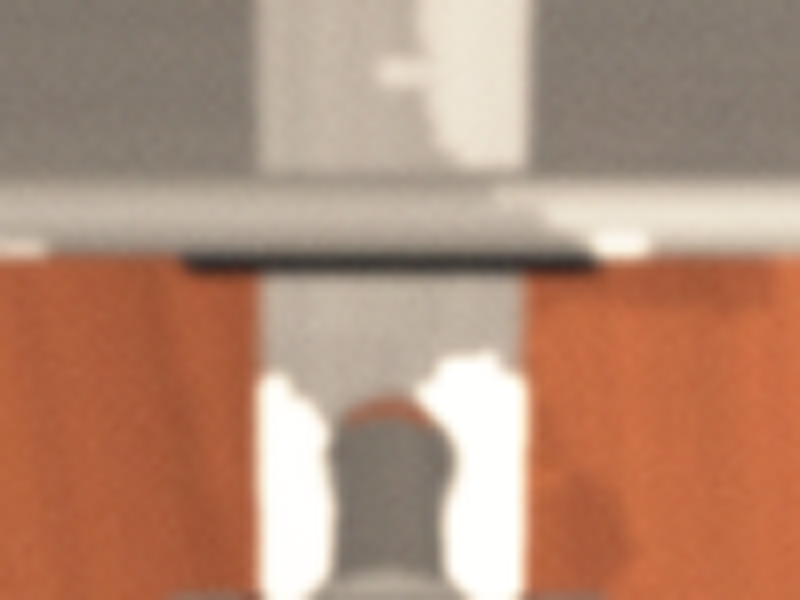

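Emit:
move_arm --series "0 0 0 0 0 .01 -1;0 0 0 0 0 .02 -1;0 0 0 0 0 .03 -1;0 0 0 0 0 .04 -1;0 0 0 0 0 .05 -1;0 0 0 0 0 .06 -1;0 0 0 0 0 .06 -1;0 0 0 0 0 .06 -1"

```text
time: 13.9
tool_pos: [0.5311, 0.1667, 0.1728]
tcp_rot: [3.137, -0.173, 0.0]
wrist_force: [-0.4, 0.5, -1.0]
width: 0.166
```

```bash
python3 look.py w10 270 165 370 240 8
```

```text
[0.53114059 0.16673402 0.17277851] [ 3.13683210e+00 -1.72518898e-01  1.72173085e-06] 0.16569711125068004 [-0.43454841  0.47324183 -1.03552675]
```

View pics/w10.png

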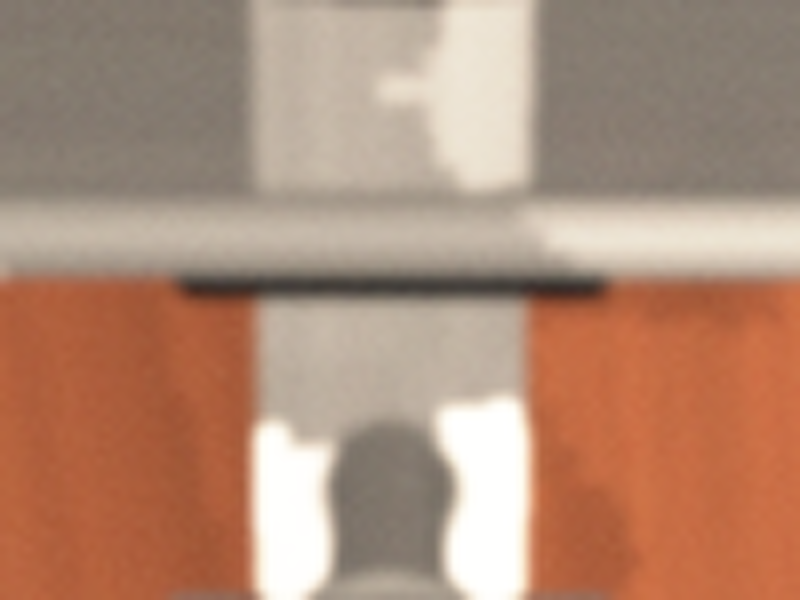

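Emit:
move_arm --series "0 0 0 0 0 .03 -1;0 0 0 0 0 .06 -1;0 0 0 0 0 .09 -1;0 0 0 0 0 .12 -1;0 0 0 0 0 .15 -1;0 0 0 0 0 .18 -1;0 0 0 0 0 .2 -1;0 0 0 0 0 .2 -1"

```text
time: 14.75
tool_pos: [0.5309, 0.1667, 0.1523]
tcp_rot: [3.137, -0.173, -0.001]
wrist_force: [0.3, 0.9, -1.5]
width: 0.173
```

```bash
python3 look.py w11 270 165 370 240 8
```

```text
[0.53086036 0.16666691 0.1523185 ] [ 3.13658667e+00 -1.72544810e-01 -1.20197284e-03] 0.1726962196915968 [ 0.25458593  0.90026016 -1.53745488]
```

View pics/w11.png

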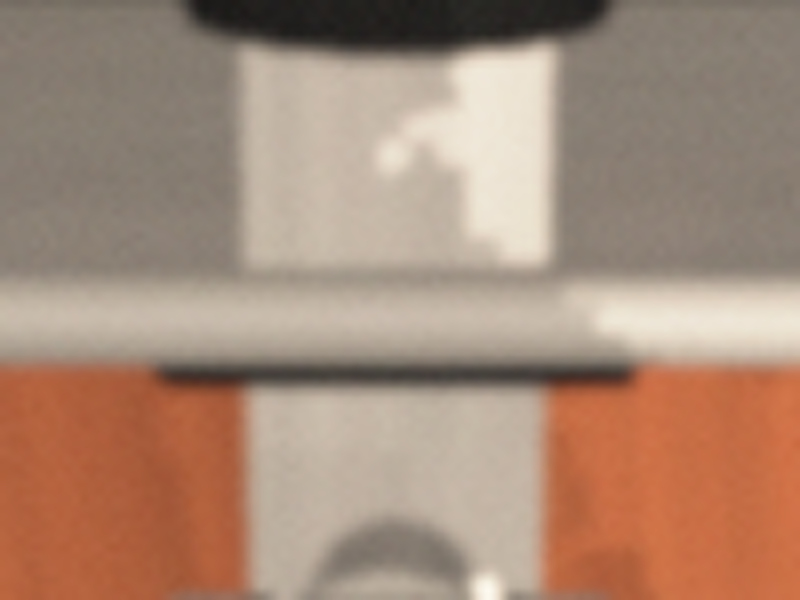

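Emit:
move_arm --series "0 0 0 0 0 .02 -1;0 0 0 0 0 .04 -1;0 0 0 0 0 .06 -1;0 0 0 0 0 .08 -1;0 0 0 0 0 .095 -1;0 0 0 0 0 .11 -1;0 0 0 0 0 .11 -1;0 0 0 0 0 .11 -1"

```text
time: 15.6
tool_pos: [0.5311, 0.1667, 0.1418]
tcp_rot: [3.137, -0.173, -0.0]
wrist_force: [-0.4, 0.1, -1.4]
width: 0.169
```

Emit:
move_arm --series "0 0 0 0 0 .003 -1;0 0 0 0 0 .006 -1;0 0 0 0 0 .01 -1;0 0 0 0 0 .013 -1;0 0 0 0 0 .016 -1;0 0 0 0 0 .02 -1;0 0 0 0 0 .02 -1;0 0 0 0 0 .02 -1"

```text
time: 16.4
tool_pos: [0.5311, 0.1668, 0.1398]
tcp_rot: [-3.137, 0.173, 0.0]
wrist_force: [0.5, 0.4, -1.2]
width: 0.171
```

```bash
python3 look.py w12 270 165 370 240 8;python3 - <<'E'
from h import *
d=viewer.read_camera("scene"); crop(d['pixels'],350,130,450,205,8,"pics/s12.png")
E
```

```text
[0.53110473 0.16675236 0.13975557] [-3.13683873e+00  1.72604258e-01  1.15715914e-04] 0.17138122243282256 [ 0.54040042  0.3931694  -1.24009124]
```

View pics/s12.png

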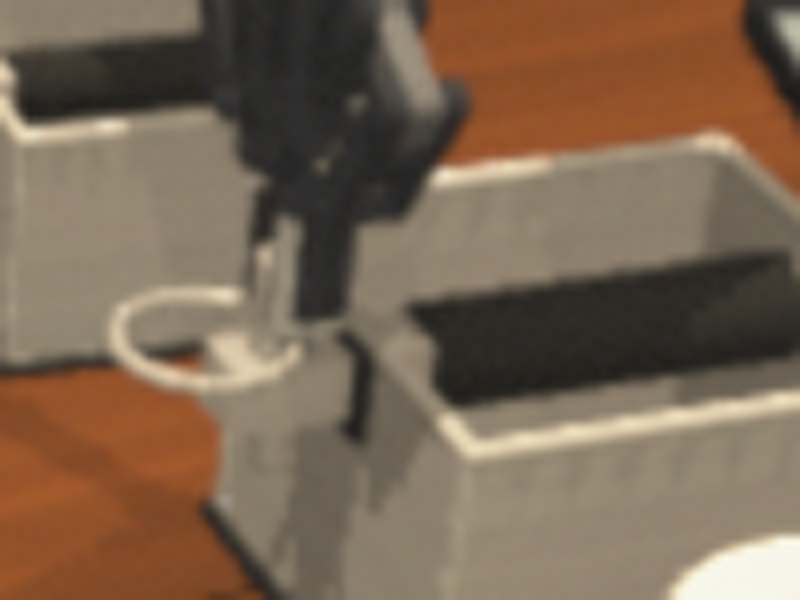

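Emit:
move_arm --series "0 0 0 0 0 .002 -1;0 0 0 0 0 .004 -1;0 0 0 0 0 .006 -1;0 0 0 0 0 .008 -1;0 0 0 0 0 .01 -1;0 0 0 0 0 .01 -1;0 0 0 0 0 .01 -1;0 0 0 0 0 .01 -1"

```text
time: 17.3
tool_pos: [0.5312, 0.1668, 0.1396]
tcp_rot: [-3.137, 0.173, -0.0]
wrist_force: [-2.8, -0.3, 5.7]
width: 0.169
```

Emit:
move_arm --series "0 0 0 0 0 .004 -1;0 0 0 0 0 .004 -1;0 0 0 0 0 .002 -.8;0 0 0 0 0 0 -.6;0 0 0 0 0 0 -.4;0 0 0 0 0 0 -.2;0 0 0 0 0 0 -.1;0 0 0 0 0 0 -.1"

```text
time: 18.1
tool_pos: [0.5311, 0.1667, 0.1386]
tcp_rot: [3.137, -0.173, -0.0]
wrist_force: [0.3, 0.1, 0.3]
width: 0.451
```

Emit:
move_arm --series "0 0 0 0 0 -.05 -.1;0 0 0 0 0 -.1 -.1;0 0 0 0 0 -.2 -.1;0 0 0 0 0 -.3 -.1;0 0 0 0 0 -.45 -.1;0 0 0 0 0 -.6 -.1;0 0 0 0 0 -.7 -.1;0 0 0 0 0 -.7 -.1"

```text
time: 18.9
tool_pos: [0.5327, 0.1671, 0.2117]
tcp_rot: [-3.135, 0.173, -0.007]
wrist_force: [-0.5, 0.8, -0.1]
width: 0.452
```

```bash
python3 look.py w13 220 100 420 250 4;python3 - <<'E'
from h import *
d=viewer.read_camera("scene"); crop(d['pixels'],350,130,450,205,8,"pics/s13.png")
E
```

```text
[0.5326695  0.16714739 0.21170509] [-3.13535406  0.17255158 -0.00718532] 0.4515399632627207 [-0.5388875   0.75037028 -0.14347937]
```

View pics/w13.png

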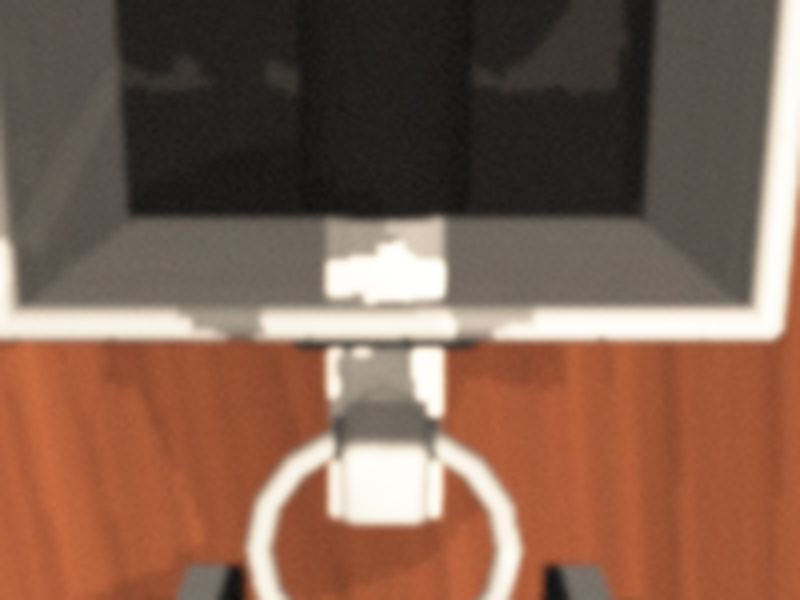

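View pics/s13.png

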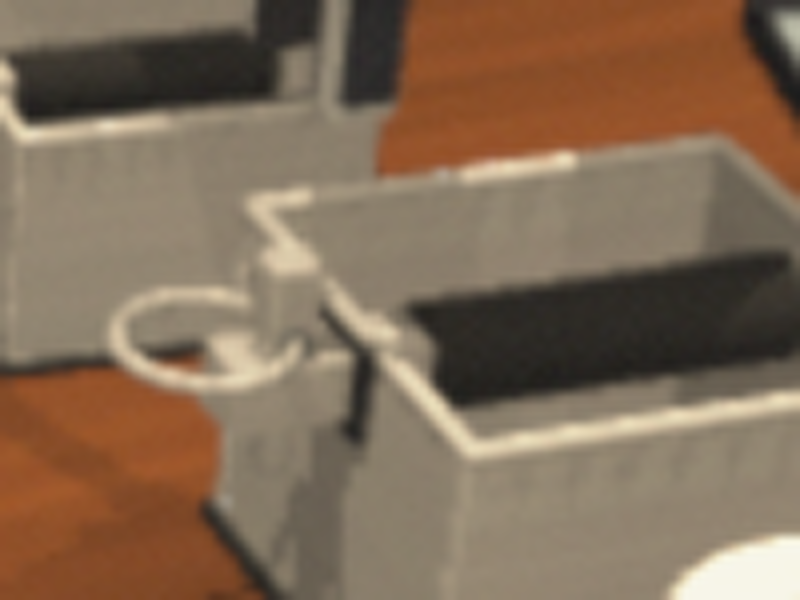

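Emit:
move_arm --series "0 0 0 0 .06 0 -1;0 0 0 0 .12 0 -1;0 0 0 0 .18 .1 -1;0 0 0 0 .25 .22 -1;0 0 0 0 .32 .34 -1;0 0 0 0 .4 .46 -1;0 0 0 0 .4 .6 -1;0 0 0 0 .4 .6 -1"

```text
time: 19.8
tool_pos: [0.5247, 0.1263, 0.1456]
tcp_rot: [3.136, -0.174, -0.008]
wrist_force: [0.4, -0.1, 0.3]
width: 0.0
```

```bash
python3 look.py w14 120 100 520 400 2;python3 - <<'E'
from h import *
d=viewer.read_camera("scene"); crop(d['pixels'],350,130,450,205,8,"pics/s14.png")
E
```

```text
[0.52470228 0.12627822 0.1455945 ] [ 3.13566982 -0.17373352 -0.00807007] 0.0003524854029796918 [ 0.43219538 -0.12764775  0.33501766]
```

View pics/w14.png

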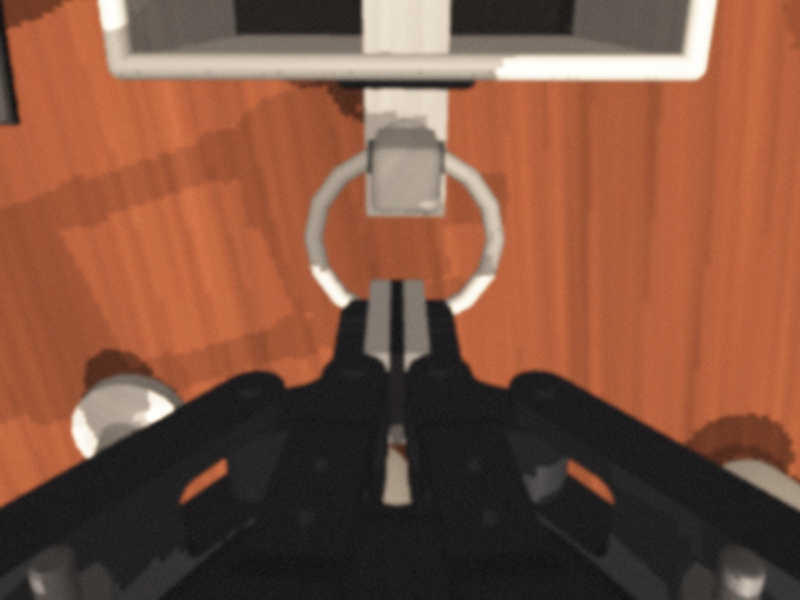

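View pics/s14.png

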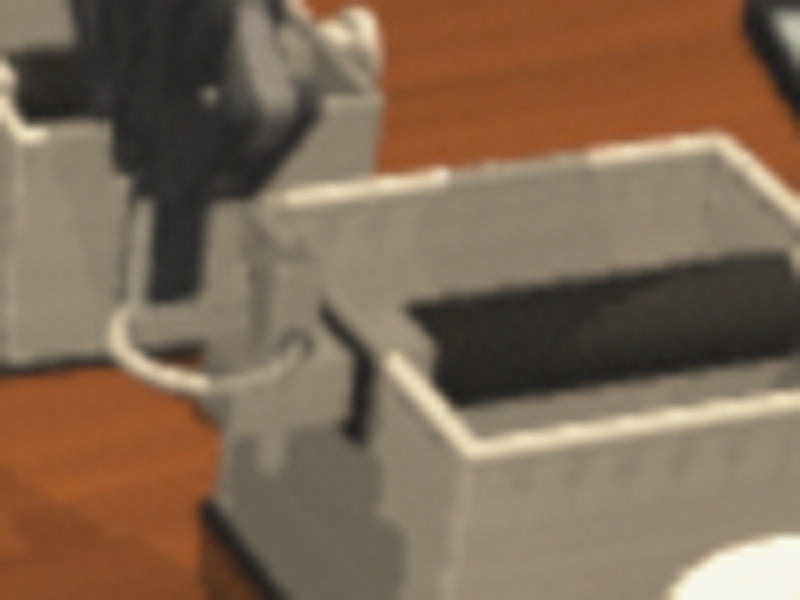

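Emit:
move_arm --series "0 0 0 0 0 .03 -1;0 0 0 0 0 .06 -1;0 0 0 0 0 .09 -1;0 0 0 0 0 .12 -1;0 0 0 0 0 .15 -1;0 0 0 0 0 .18 -1;0 0 0 0 0 .2 -1;0 0 0 0 0 .2 -1"

```text
time: 20.7
tool_pos: [0.5269, 0.1271, 0.1288]
tcp_rot: [-3.137, 0.173, -0.0]
wrist_force: [0.2, 0.6, 1.3]
width: -0.001
```

```bash
python3 look.py w15 120 100 520 400 2;python3 - <<'E'
from h import *
d=viewer.read_camera("scene"); crop(d['pixels'],350,130,450,205,8,"pics/s15.png")
E
```

```text
[0.52688733 0.12713754 0.12875734] [-3.13652555e+00  1.72704720e-01 -3.86319470e-04] -0.0009191618173502566 [0.19177727 0.64892686 1.27621814]
```

View pics/w15.png

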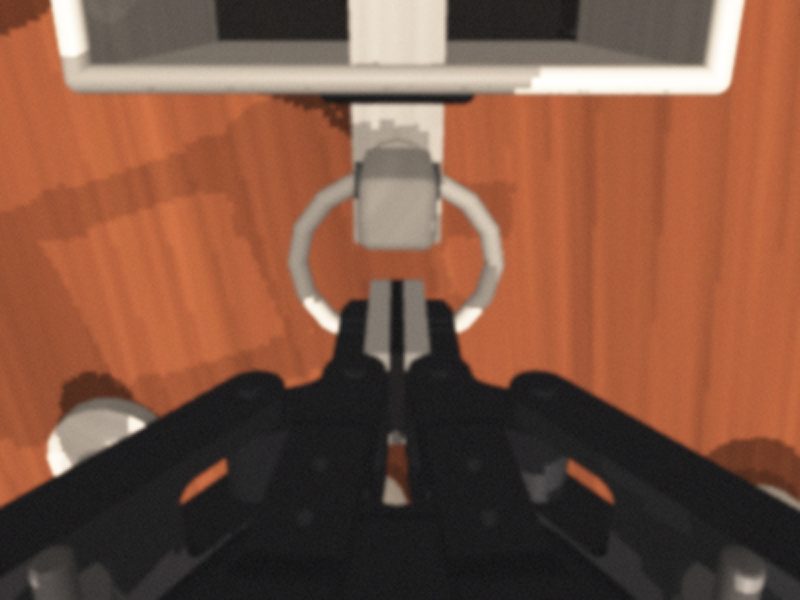

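View pics/s15.png

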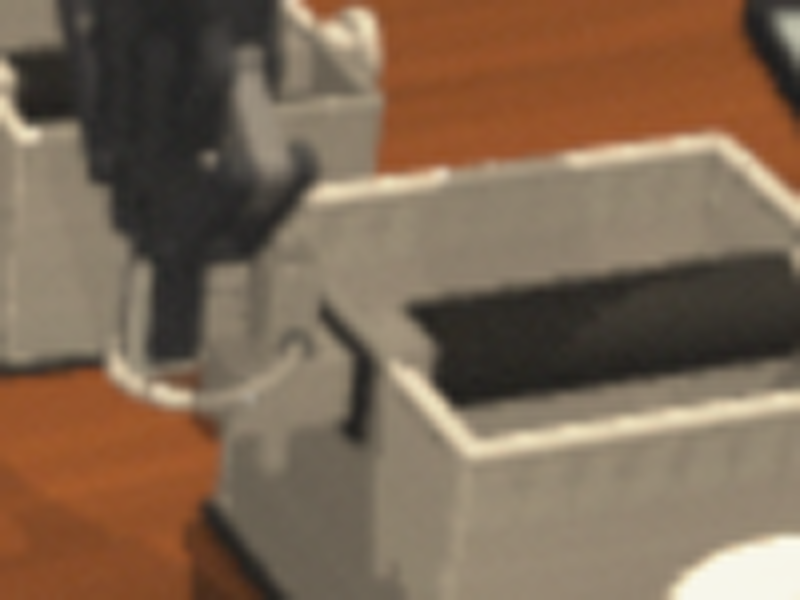

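Emit:
move_arm --series "0 0 0 0 0 .03 -1;0 0 0 0 0 .06 -1;0 0 0 0 0 .09 -1;0 0 0 0 0 .12 -1;0 0 0 0 0 .15 -1;0 0 0 0 0 .15 -1;0 0 0 0 0 .15 -1;0 0 0 0 0 .15 -1"

```text
time: 21.6
tool_pos: [0.5269, 0.1271, 0.114]
tcp_rot: [-3.137, 0.173, -0.001]
wrist_force: [1.1, 3.8, 3.4]
width: 0.003
```

```bash
python3 look.py w16 120 100 520 400 2;python3 - <<'E'
from h import *
d=viewer.read_camera("scene"); crop(d['pixels'],350,130,450,205,8,"pics/s16.png")
E
```

```text
[0.52691304 0.12708805 0.11396639] [-3.13666406e+00  1.72591835e-01 -5.27100163e-04] 0.003256143951910318 [1.10939842 3.83194346 3.39255155]
```

View pics/w16.png

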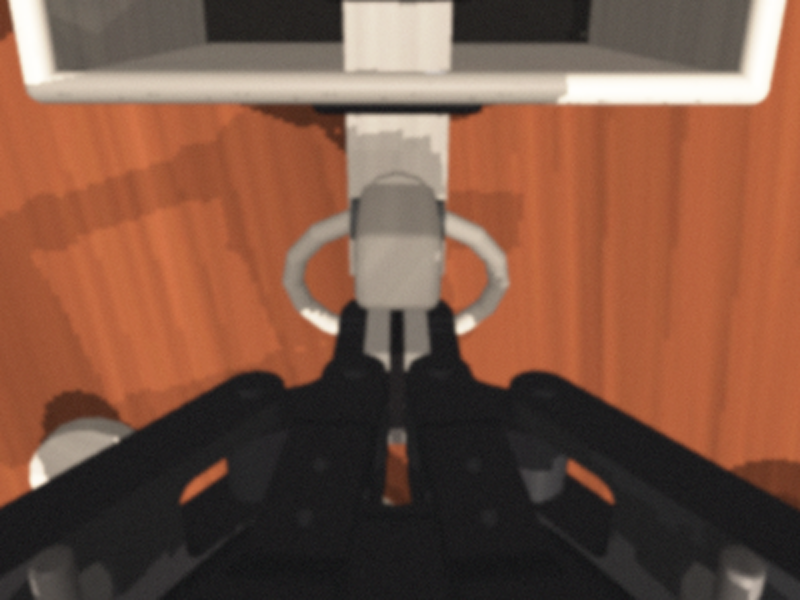

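View pics/s16.png

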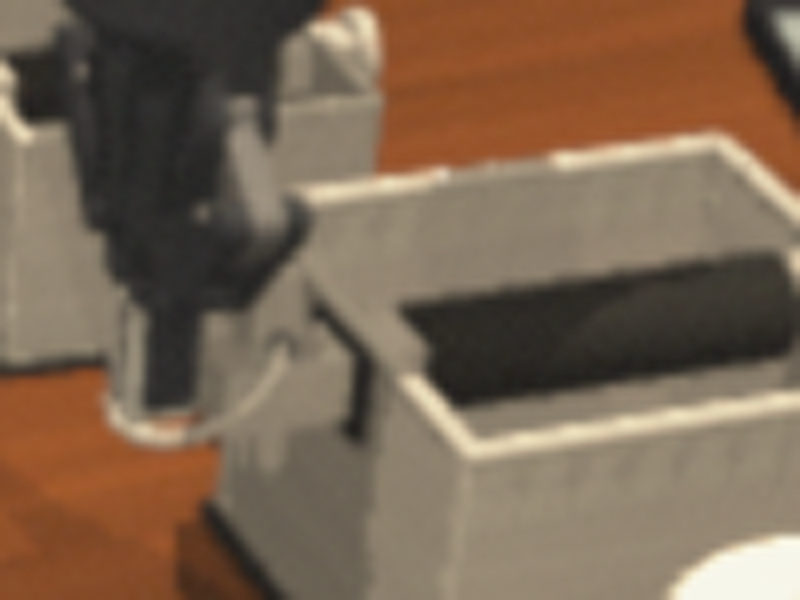

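Run:
```python
from h import *
np.set_printoptions(precision=4,suppress=True)
d=viewer.read_camera("wrist")
for n,q in(("w14",(407,190)),("w15",(397,210)),("w16",(397,270))):
    v=np.load(n+".npy");s={'tool_pos':v[:3],'tcp_rot':v[3:]};Rm=R.from_rotvec(v[3:]).as_matrix()
    p=at_z(d,np.array(q)/2.+[120,100],.136,s)[0];print(n,p,Rm.T@(p-v[:3]))
    crop(np.load(n+"im.npy"),220,130,420,290,4,f"pics/{n}c.png")
```

```text
w14 [0.5306 0.1647 0.136 ] [ 0.0016 -0.0389  0.0095]
w15 [0.5306 0.1669 0.136 ] [-0.0007 -0.04   -0.0072]
w16 [0.5299 0.1608 0.136 ] [-0.0007 -0.0338 -0.022 ]
```

View pics/w16c.png

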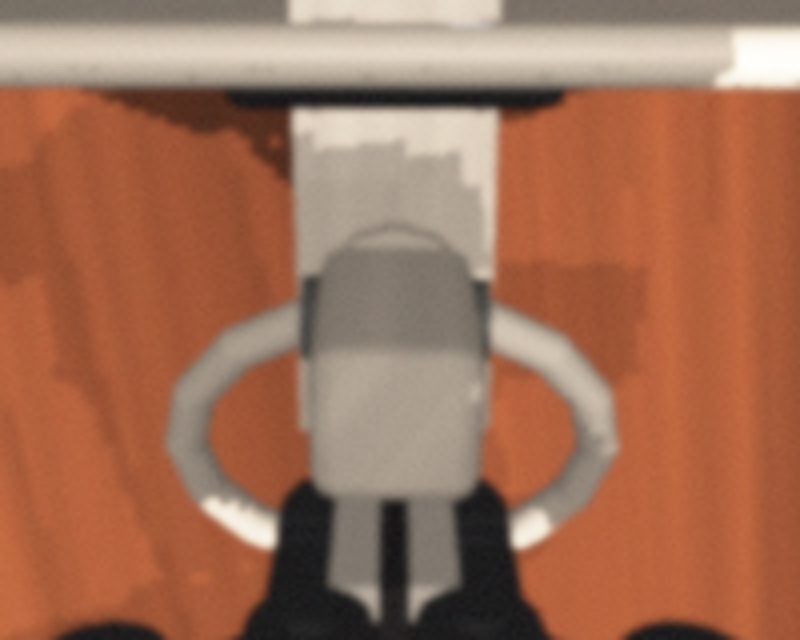

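View pics/w15c.png

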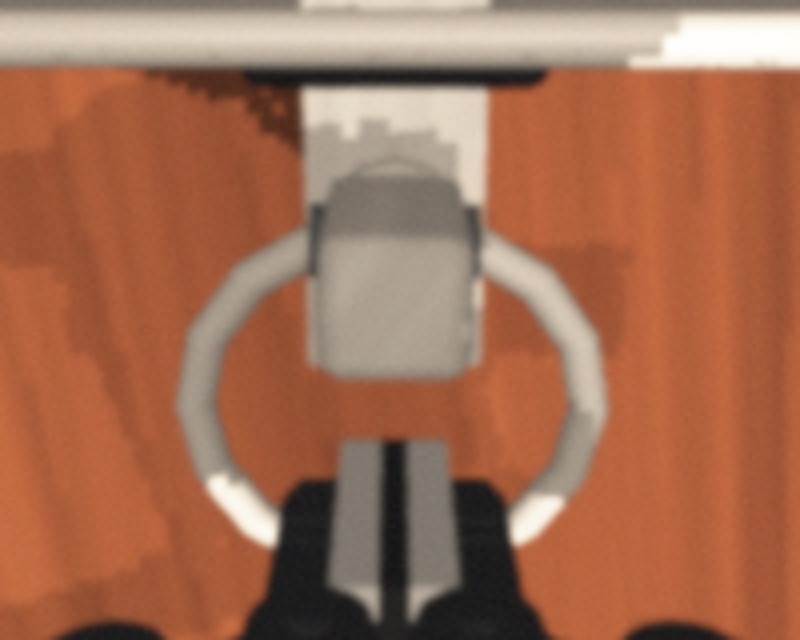

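Emit:
move_arm --series "0 0 0 0 0 -.04 -1;0 0 0 0 0 -.08 -1;0 0 0 0 0 -.12 -1;0 0 0 0 0 -.16 -1;0 0 0 0 0 -.2 -1;0 0 0 0 0 -.25 -1;0 0 0 0 .07 -.32 -1;0 0 0 0 .15 -.32 -1"

```text
time: 22.55
tool_pos: [0.5257, 0.1118, 0.147]
tcp_rot: [-3.137, 0.171, -0.003]
wrist_force: [-0.8, 0.1, 1.0]
width: -0.002
```

```bash
python3 look.py w17 220 130 420 290 4;python3 - <<'E'
from h import *
d=viewer.read_camera("scene"); crop(d['pixels'],350,130,450,205,8,"pics/s17.png")
E
```

```text
[0.52573679 0.11177031 0.14695383] [-3.13674725e+00  1.71468538e-01 -2.77359623e-03] -0.0015394175971329843 [-0.75793758  0.08715421  1.04282458]
```

View pics/w17.png

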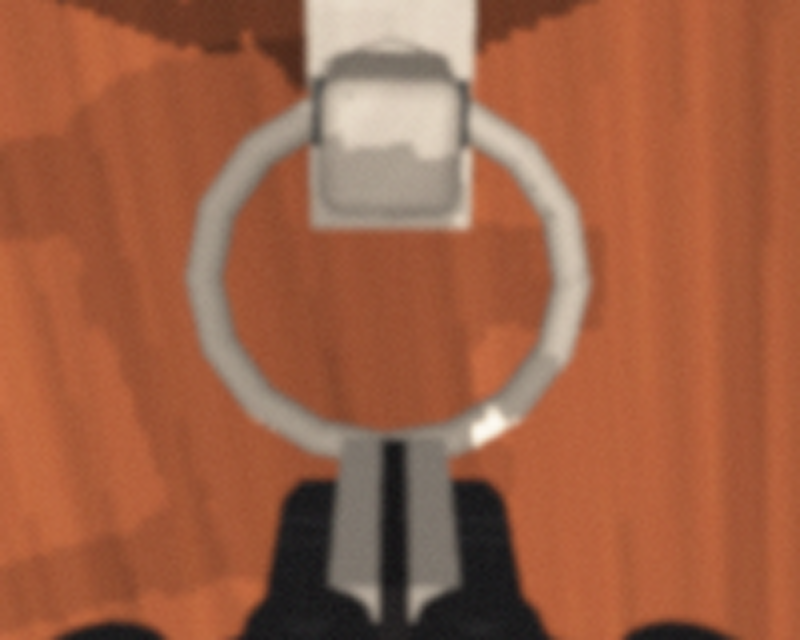

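View pics/s17.png

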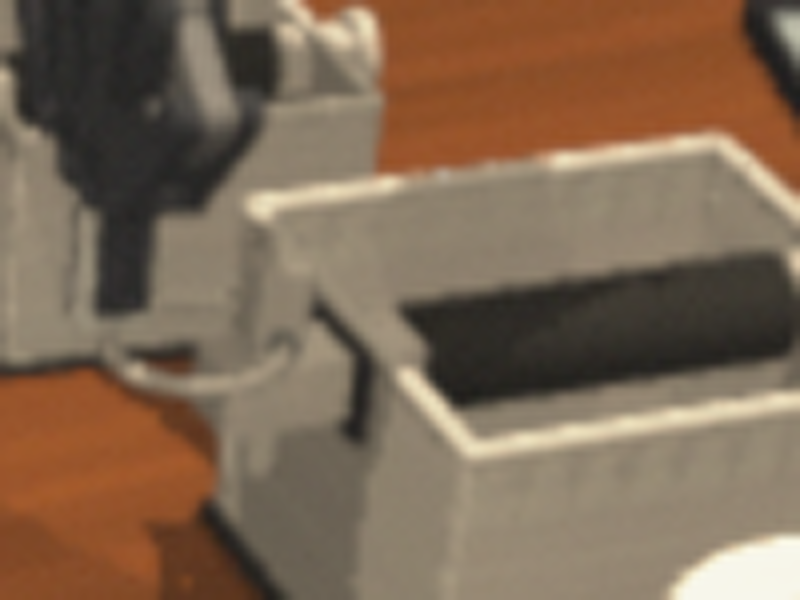

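Run:
```python
from h import *
np.set_printoptions(precision=4,suppress=True)
d=viewer.read_camera("wrist")
v=np.load("w17.npy");s={'tool_pos':v[:3],'tcp_rot':v[3:]};Rm=R.from_rotvec(v[3:]).as_matrix()
C=lambda q:np.array(q)/4.+[220-.4,130-.4]
for q,z in(((391,150),.136),((391,443),.112),((391,228),.106)):
    p=at_z(d,C(q),z,s)[0];print(p,Rm.T@(p-v[:3]))
for y in(-.011,-.0095):print((proj(d,v[:3]+Rm@[0,y,.022],s)-[220,130])*4)
```

```text
[0.5302 0.163  0.136 ] [-0.0011 -0.0514  0.011 ]
[0.525  0.1159 0.112 ] [-0.0013 -0.0041  0.035 ]
[0.5283 0.1457 0.106 ] [-0.0012 -0.034   0.041 ]
[[398.8712 436.7624]]
[[398.8624 447.2581]]
```

Emit:
move_arm --series "0 0 0 -.011 .025 0 -1;0 0 0 -.011 .025 .05 -1;0 0 0 -.011 .025 .095 -1;0 0 0 -.011 .022 .14 -1;0 0 0 -.011 .018 .178 -1;0 0 0 -.011 .009 .219 -1;0 0 0 -.011 -.004 .259 -1;0 0 0 -.011 -.004 .259 -1"

```text
time: 23.5
tool_pos: [0.5237, 0.1128, 0.1192]
tcp_rot: [3.137, -0.172, -0.001]
wrist_force: [0.0, -1.5, 1.9]
width: 0.004
```

```bash
python3 look.py w18 220 130 420 290 4;python3 - <<'E'
from h import *
d=viewer.read_camera("scene"); crop(d['pixels'],350,130,450,205,8,"pics/s18.png")
d=viewer.read_camera("wrist")
v=np.load("w18.npy");s={'tool_pos':v[:3],'tcp_rot':v[3:]}
print((proj(d,v[:3]*0+np.array([[.5302,.163,.136],[.5302,.1668,.136]]),s)-[220,130])*4)
E
```

```text
[0.52373802 0.11279645 0.11921582] [ 3.13685005e+00 -1.72384847e-01 -1.38665434e-03] 0.0038214880279073015 [ 0.01078436 -1.49310022  1.86458382]
[[411.81729333 222.38178112]
 [407.25975861 181.01136858]]
```

View pics/w18.png

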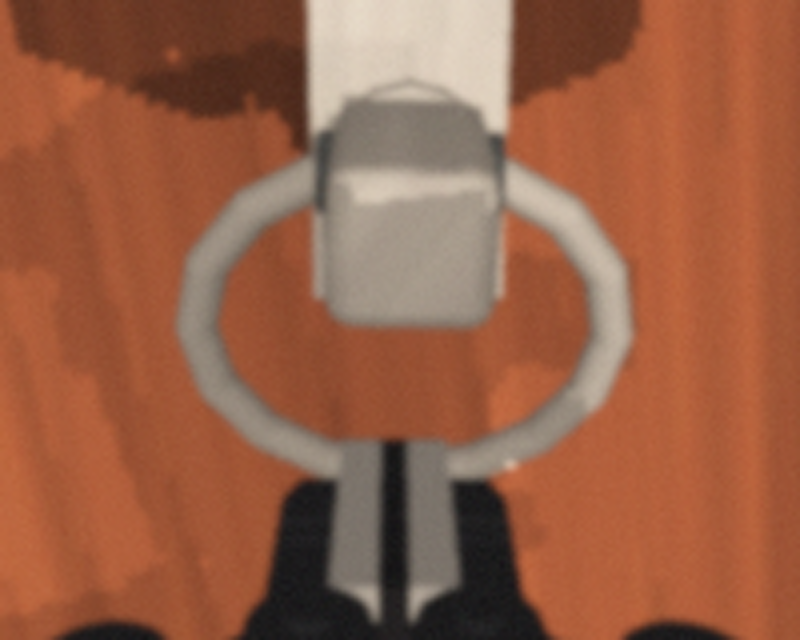

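View pics/s18.png

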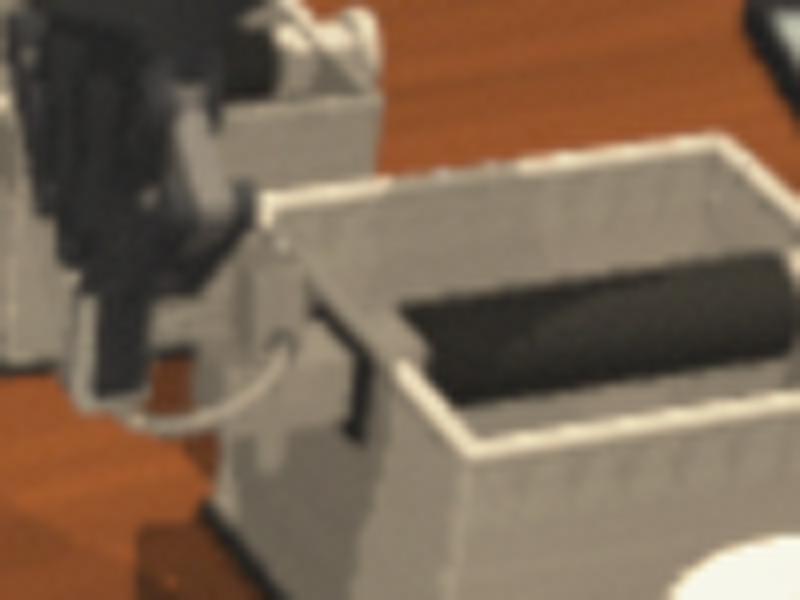

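Emit:
move_arm --series "0 0 0 .005 -.018 .054 -1;0 0 0 .01 -.043 .097 -1;0 0 0 .01 -.073 .138 -1;0 0 0 .01 -.101 .169 -1;0 0 0 .01 -.125 .193 -1;0 0 0 .01 -.15 .214 -1;0 0 0 .01 -.15 .214 -1;0 0 0 .01 -.15 .214 -1"

```text
time: 24.45
tool_pos: [0.5264, 0.1273, 0.0981]
tcp_rot: [3.136, -0.172, -0.001]
wrist_force: [0.5, -0.6, -0.8]
width: -0.001
```

```bash
python3 look.py w19 220 130 420 290 4;python3 - <<'E'
from h import *
d=viewer.read_camera("scene"); crop(d['pixels'],350,130,450,205,8,"pics/s19.png")
E
```

```text
[0.52639126 0.12732681 0.09812014] [ 3.13649480e+00 -1.72160099e-01 -1.08736570e-03] -0.0011647764762295714 [ 0.5315897  -0.57047488 -0.78986396]
```

View pics/w19.png

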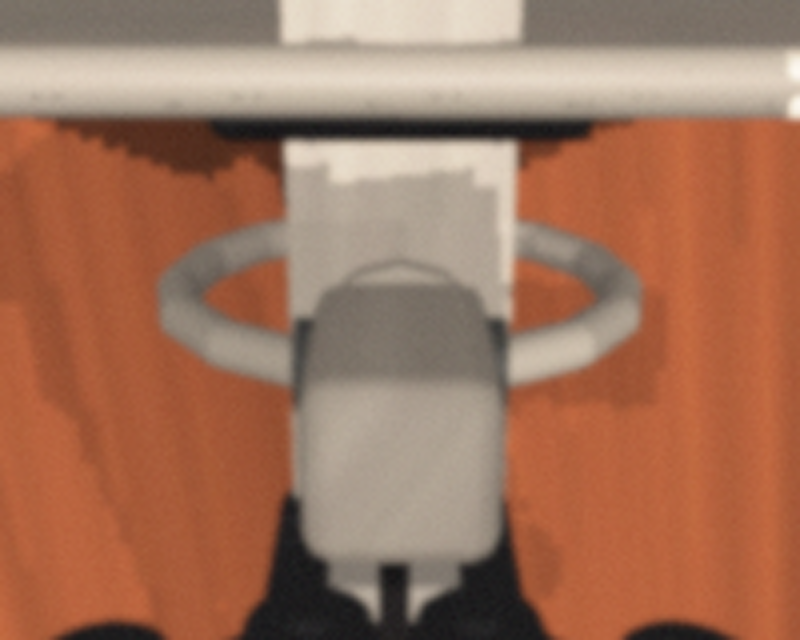

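View pics/s19.png

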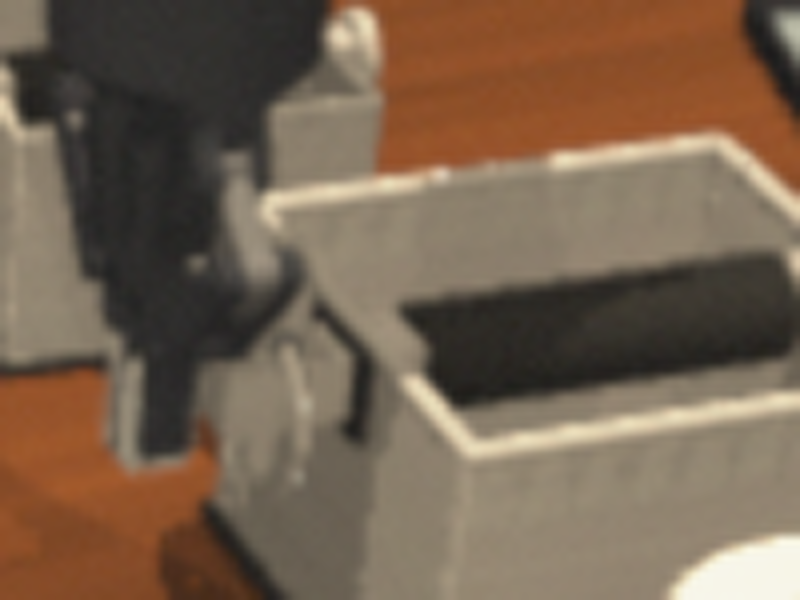

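Emit:
move_arm --series "0 0 0 0 .08 0 -1;0 0 0 0 .16 0 -1;0 0 0 0 .24 -.05 -1;0 0 0 0 .3 -.2 -1;0 0 0 0 .4 -.4 -1;0 0 0 0 .5 -.6 -1;0 0 0 0 .6 -.8 -1;0 0 0 0 .6 -1 -1"

```text
time: 25.35
tool_pos: [0.5202, 0.0662, 0.2008]
tcp_rot: [3.136, -0.175, 0.002]
wrist_force: [0.5, 0.4, 0.2]
width: 0.002
```

Emit:
move_arm --series "0 0 0 0 .2 -.1 -1;0 0 0 0 .4 -.2 -1;0 0 0 0 .6 -.2 -1;0 0 0 0 .8 -.2 -1;0 0 0 0 1 -.2 -1;0 0 0 0 1 -.2 -1;0 0 0 0 1 -.2 -1;0 0 0 0 1 -.2 -1"

```text
time: 26.15
tool_pos: [0.5093, -0.0313, 0.2191]
tcp_rot: [-3.136, 0.173, -0.001]
wrist_force: [0.6, 0.2, 0.3]
width: -0.003
```

```bash
python3 look.py w20 0 0 640 400 1;python3 - <<'E'
from h import *
d=viewer.read_camera("scene"); crop(d['pixels'],350,130,450,205,8,"pics/s20.png");cv2.imwrite("pics/s20f.png",d['pixels'][:,:,::-1])
d=viewer.read_camera("top"); crop(d['pixels'],130,140,270,245,5,"pics/t20.png");cv2.imwrite("pics/t20f.png",d['pixels'][:,:,::-1])
E
```

```text
[ 0.50927811 -0.03125315  0.21911572] [-3.13638973e+00  1.72690522e-01 -1.25405463e-03] -0.003261842630143833 [0.60170099 0.20253969 0.28398317]
```

View pics/s20.png

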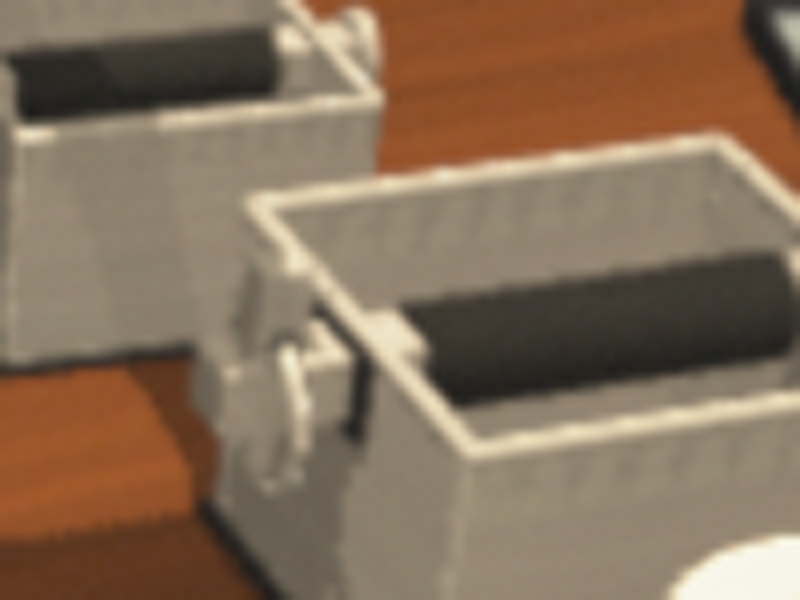

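View pics/t20.png

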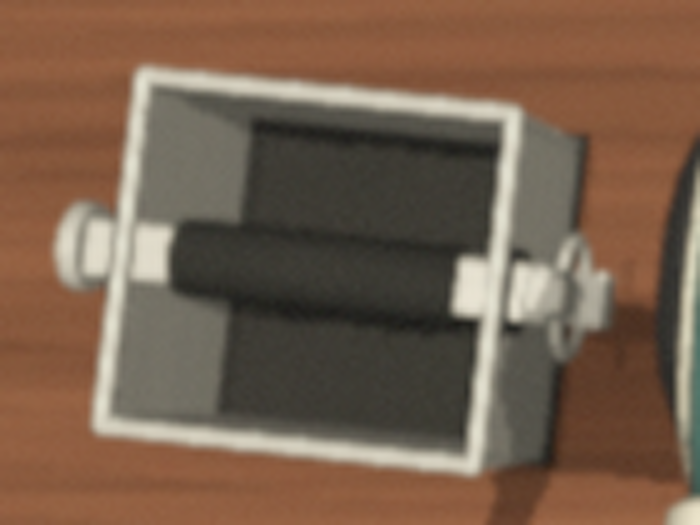

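View pics/s20f.png

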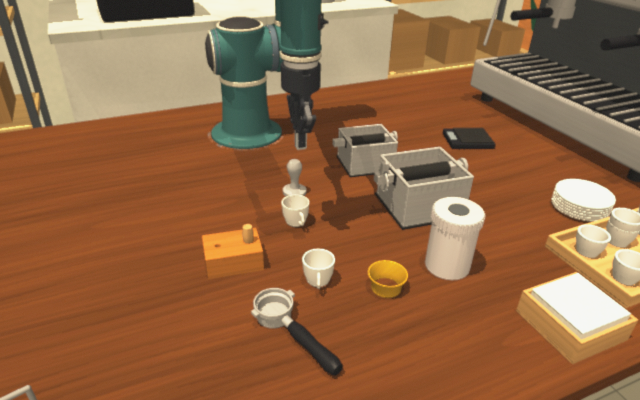

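Run:
```python
from h import *
np.set_printoptions(precision=4,suppress=True)
d=viewer.read_camera("wrist")
v=np.load("w19.npy");s={'tool_pos':v[:3],'tcp_rot':v[3:]};Rm=R.from_rotvec(v[3:]).as_matrix()
p=at_z(d,np.array((401,470))/4.+[219.6,129.6],.136,s)[0];print(p)
s=bot.read_state();Rm=R.from_rotvec(s['tcp_rot']).as_matrix();print(s['tool_pos'],Rm.T@(p-s['tool_pos']))
```

```text
[0.5302 0.1643 0.136 ]
[ 0.5092 -0.031   0.2185] [-0.0004 -0.1964  0.0826]
```

Emit:
move_arm --series "0 0 0 0 -.12 0 -1;0 0 0 0 -.24 0 -1;0 0 0 0 -.37 0 -1;0 0 0 0 -.5 0 -1;0 0 0 0 -.62 0 -1;0 0 0 0 -.74 0 -1;0 0 0 0 -.86 0 -1;0 0 0 0 -.98 0 -1"

```text
time: 27.15
tool_pos: [0.52, 0.0669, 0.2185]
tcp_rot: [-3.137, 0.172, -0.0]
wrist_force: [-0.5, 0.3, 0.9]
width: -0.002
```

Emit:
move_arm --series "0 0 0 0 -.12 0 -1;0 0 0 0 -.24 0 -1;0 0 0 0 -.37 0 -1;0 0 0 0 -.5 0 -1;0 0 0 0 -.62 .1 -1;0 0 0 0 -.76 .2 -1;0 0 0 0 -.9 .35 -1;0 0 0 0 -.98 .46 -1"

```text
time: 27.95
tool_pos: [0.5298, 0.1644, 0.1702]
tcp_rot: [3.136, -0.172, -0.003]
wrist_force: [-0.5, -0.1, -0.8]
width: 0.005
```

Emit:
move_arm --series "0 0 0 0 0 .03 -1;0 0 0 0 0 .06 -1;0 0 0 0 0 .075 -1;0 0 0 0 0 .09 -1;0 0 0 0 0 .1 -1;0 0 0 0 0 .11 -1;0 0 0 0 0 .11 -1;0 0 0 0 0 .11 -1"

```text
time: 28.75
tool_pos: [0.5308, 0.1631, 0.1617]
tcp_rot: [-3.137, 0.173, -0.001]
wrist_force: [-0.1, 0.9, 0.5]
width: -0.001
```

No contact at tip height 0.1397; on down in small steps.

Emit:
move_arm --series "0 0 0 0 0 .005 -1;0 0 0 0 0 .01 -1;0 0 0 0 0 .015 -1;0 0 0 0 0 .02 -1;0 0 0 0 0 .025 -1;0 0 0 0 0 .025 -1;0 0 0 0 0 .025 -1;0 0 0 0 0 .025 -1"

```text
time: 29.55
tool_pos: [0.5306, 0.1632, 0.159]
tcp_rot: [3.137, -0.173, -0.0]
wrist_force: [-0.3, 0.2, 0.0]
width: 0.0
```

Emit:
move_arm --series "0 0 0 0 0 .004 -1;0 0 0 0 0 .008 -1;0 0 0 0 0 .012 -1;0 0 0 0 0 .015 -1;0 0 0 0 0 .015 -1;0 0 0 0 0 .015 -1;0 0 0 0 0 .015 -1;0 0 0 0 0 .015 -1"

```text
time: 30.35
tool_pos: [0.5308, 0.1632, 0.158]
tcp_rot: [-3.137, 0.173, -0.001]
wrist_force: [-1.9, -0.8, 5.6]
width: 0.002
```

Emit:
move_arm --series "0 0 0 0 0 -.05 -1;0 0 0 0 0 -.15 -1;0 0 0 0 0 -.3 -1;0 0 0 0 0 -.45 -1;0 0 0 0 .1 -.6 -1;0 0 0 0 .2 -.7 -1;0 0 0 0 .3 -.8 -1;0 0 0 0 .4 -.8 -1"

```text
time: 31.15
tool_pos: [0.5271, 0.1224, 0.2396]
tcp_rot: [-3.136, 0.173, -0.005]
wrist_force: [-0.6, -0.6, 0.8]
width: -0.001
```

Emit:
move_arm --series "0 0 0 0 .05 0 -1;0 0 0 0 .1 0 -1;0 0 0 0 .1 0 -1;0 0 0 0 .1 0 -1;0 0 0 0 .1 0 -1;0 0 0 0 .1 0 -1;0 0 0 0 .1 0 -1;0 0 0 0 .1 0 -1"

```text
time: 31.95
tool_pos: [0.5252, 0.1137, 0.2374]
tcp_rot: [-3.137, 0.172, 0.0]
wrist_force: [-0.2, 0.0, 0.4]
width: 0.002
```

```bash
python3 look.py w21 200 60 460 260 3;python3 - <<'E'
from h import *
d=viewer.read_camera("scene"); crop(d['pixels'],350,130,450,205,8,"pics/s21.png")
E
```

```text
[0.52516791 0.11366802 0.23744925] [-3.13685303e+00  1.72073037e-01  6.77338625e-05] 0.001629718161374884 [-0.24442046  0.01179955  0.36283196]
```

View pics/w21.png

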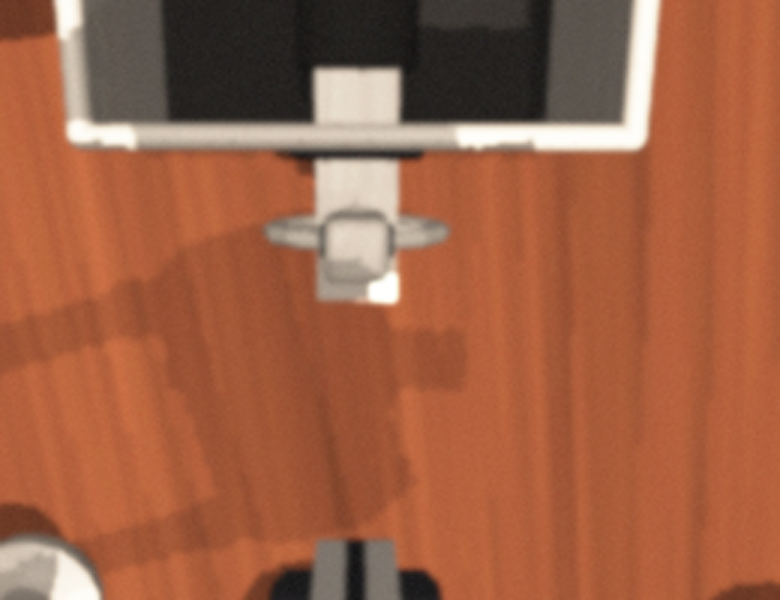

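View pics/s21.png

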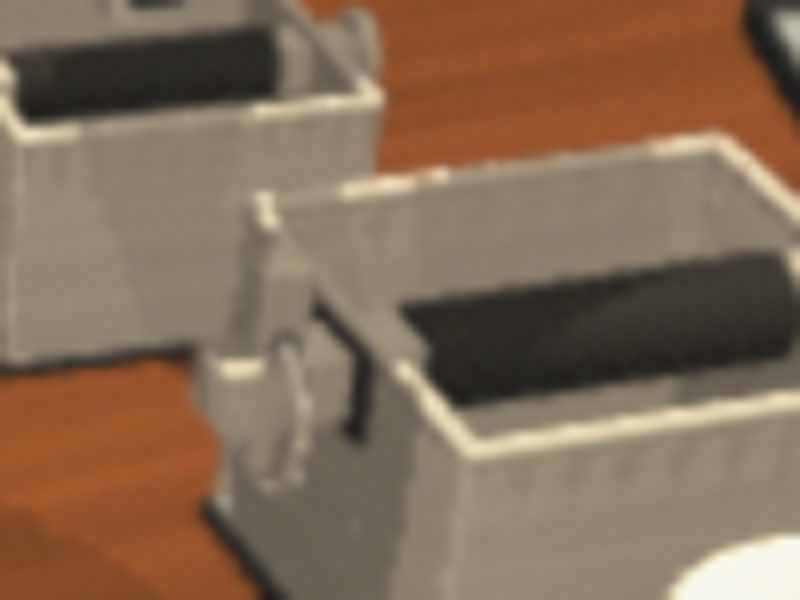

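The ring hangs vertically around the bar, the pin is seated, and the gripper is clear. I'm handing the job in.

```bash
python3 -c "
from workcell import bot
print(bot.finish_job())"
```

```text
the job is handed in; nothing more can be done
None
```

The knock bar is locked again: the pin is fully home in the bar's hole, and the ring has snapped shut around the bar past the pin's tip. The job took about 32 s of the 72 s.

- **Pin:** I gripped the linchpin by its head, lifted it from the tool block, turned it about 67°, and lined it up with the hole using the wrist camera. It slid in with almost no force. The shoulder then met the bar at the predicted height, with about 6 N showing.
- **Ring, first push:** pushing straight down dragged the bar about 6 mm outward, so I backed off before the ring's midpoint.
- **Ring, second push:** following the ring's arc let it snap shut with only 1–2 N showing. The bar ended a few millimetres further out than it started, within its free travel.
- **Last checks:** a gentle touch put the head's top at 136 mm, the fully seated height. The final wrist and scene pictures show the ring hanging round the bar and the gripper clear. The scene picture, taken just before that last touch, shows the other objects in place by eye.
- **Disagreement:** the scene and top cameras differed by about 4 mm on where the hole was, so I relied on the wrist camera for the fit.

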